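# Test a cartridge's packed bed and note the lever travel

## Robot

A 7-joint arm with a two-finger parallel gripper is mounted at the origin on the work surface. World frame = base frame: x ahead of the robot, y to its left, z up, the work surface at z = 0. Lengths are in m, angles in rad, forces in N, time in s.
With the tool pointing down it reaches from about 0.4 to 0.875 m from the base axis. Payload 19.3 kg.
Tool frame: the origin (TCP) lies at the very end of the fingers, on their centre line; the grasp point (between the pads) lies 19 mm behind it; z points along the fingers, y is the direction in which the jaws open and shut (so a half turn about z gives the same grasp; the last joint's range is limited). The gripper opens to 85 mm and grips with 20 to 120 N. Pads are 22 mm wide; open, the fingers measure 114 mm over their backs; the gripper's body (76 mm by 85 mm) begins 54 mm behind the grasp point. The pads swing forward as they close: fully open they stand 13 mm farther back than shut.
Start: joints at [1.079, 0.521, -0.036, 1.599, 0.021, 1.021, -0.113], TCP at [0.256, -0.57, 0.231] pointing down, gripper open.
Joint ranges: [-2.91, 2.91], [-0.3, 2.13], [-1.5, 1.42], [0.17, 2.43], [-1.26, 4.41], [0.16, 1.93], [-2.52, 2.52]. Speed limits (rad/s): [1.89, 1.89, 2.39, 2.39, 3.01, 3.01, 3.01].

## Interface

Orientations are given as [roll, pitch, yaw] about the fixed x, y, z axes, in that order (R = Rz(yaw) Ry(pitch) Rx(roll)).
In Python, from workcell import telemetry, imaging, ticket gives the robot as it stands.
- The arm moves only by the tool carry_out, never from a script. Its argument "series" is a list of rows, each a list of 7 numbers: the shift along the tool's x, y, z in m, then the turn, a rotation vector about the tool's x, y, z in rad, then the closure in counts, from 0 (fully open) to 255 (shut). In form: [[tx, ty, tz, ax, ay, az, jaw], ...]. A call has 1 to 10 rows; each row is the pose to reach, as a shift and turn from the pose commanded when the call began, along the tool's axes at that moment; what a row does not reach only later rows make up. A row lasts 1/8 s, in which the tool goes at most 62.5 mm and 10.7 degrees, less where a joint would pass 70% of its speed; a pose out of reach is approached as far as the arm can. A call with a gripper value outside its range is refused whole. The fingers move at their own pace and stop on an object; "force" is the grip in N (left out, the last holds). Time passes only in rows, so rows that repeat a pose let the fingers close. It gives the time, the measured TCP pose, the force and the opening at its end, in the units of the state.
- telemetry.observe(): the state, without advancing time (a new reading comes with each control period).
- imaging.grab_frame(name): name is "scene" or "top"; returns (picture, depth): 480x640x3 uint8, blue, green, red; 480x640 float32, m along the optical axis (not along the pixel's ray), 0 where there is no reading.
- imaging.camera_info(name): a dict with "mtx" (3x3 intrinsics, pixels), "dist_coeffs" ([k1, k2, p1, p2, k3] as OpenCV has them; the pictures are not rectified), "extrinsics" (4x4, takes a point from camera to world coordinates). Camera axes: x right, y down, z forward; pixel columns grow to the right and rows downward; lengths in m; the calibration is good to about 2 mm. A picture is of the moment at which its call begins. camera_info takes no time and is no camera call.
- ticket.job_done(): hands the job in, once; it reports no verdict.
The state is a dict: "clock": time; "qpos": joint angles; "qd": joint speeds; "joint_efforts": joint torques, N m; "position": TCP position; "tool_rot": TCP orientation; "force": force on the tool from outside, world axes, zero at the start; "moment": the same for the moment, N m; "grip_width": finger opening in m.
Only numpy, scipy, OpenCV 4.12 (cv2) and the standard library are available. Lean on these libraries where they do the work, as an engineer would, in place of code of your own. Each camera call takes 0.05 s, during which the arm holds its last target.

## Task

Take the cartridge with the raised rib and the open mouth out of the rack and lower it all the way down into the bed tester's bay, upright and with its mouth towards the lever, not letting go of it before it is down. Then press the tester's lever down until the resistance firms up against the piston inside the cartridge, without forcing it, and leave the lever there. Finally note the travel by sliding the marker on the scale level with the lever's pointer, with everything released and the other cartridges, the bottle and the beaker left as they stand.

Things in the scene. Friction and masses are not known exactly. Their poses are not given: they have to be found in the camera images.
- cartridge: Cartridge to test: white block, 26 (x) x 60 (y) x 50 (z) mm, with a rib 10 x 26 x 4 mm on top near the mouth end; 0.1 to 0.2 kg. Origin: centre of its underside; z up, +y to the mouth end: an opening 18 mm wide, z 6 to 36 mm, with a black piston 1 to 13 mm deep (depth unknown, must be felt; it does not give). Starts upright in one of the rack's lanes.
- cartridge_mouth (a point): Centre of the cartridge's mouth, on its +y end face, 20 mm above its underside.
- rack: Grey rack fixed to the bench, 106 (x) x 56 (y) x 50 mm, open at both y ends. Origin: centre of underside. Lanes along y, 30 mm wide, at x = -34, 0, 34 mm, between dividers 4 mm thick; lane floor at z 8 mm. A cartridge stands mouth to the rack's +y and, for want of room beside its broad faces, can be gripped only by its ends (60 mm apart).
- blank_a: Bystander: plain white cartridge, 26 x 60 x 50 mm, flat top without rib, no mouth; stands in another lane of the rack. Origin: centre of its underside.
- blank_b: Bystander: a second plain cartridge like blank_a, in the remaining lane.
- bottle: Bystander: loose amber bottle standing on the bench, 56 mm diameter, 115 mm high. Origin: centre of its underside.
- beaker: Bystander: loose glass beaker standing on the bench, 64 mm diameter, 75 mm high. Origin: centre of its underside.
- tester: Bed tester, fixed. Origin under the bay's centre. In its frame (mm): base plate x -50..70, y -52..152, 8 thick. Bay: end post, 40 wide in x, top z 68, inner face y -32.5; two cheeks, x 8..20 and -20..-8, top z 80, inner faces y 32.5; lips, top z 16, inner faces x +-15.5. Lever shaft along x at y 37, z 72. Scale rail x 30..46, y 45..145, top z 120, on two posts.
- bay (a point): Centre of the bay's floor, 8 mm above the bench; axes as the tester's. A seated cartridge's origin lies here (play 2.5 mm all round), its +y along the tester's +y. Posts cover the cartridge's ends, so in the bay it can be held only by its broad faces (26 mm apart): after the rack, put it down on the bench and take it again that way.
- lever (a joint): Angle of the tester's lever (rad): starts at 0 to 0.04 (up), grows as the grip is pressed down, at most 0.56. About 1.5 N at the grip moves it; it stays where left, no spring. Its finger enters the cartridge's mouth and meets the piston between 0.12 and 0.5 rad, where resistance firms up at once (6 N on the grip is plenty, 40 N is forcing).
- lever_grip (a point): Centre of the lever's black cross grip, a bar 18 mm in diameter, 50 mm long along the tester's x. With the lever up it is 170 mm in y and 44 mm in z from the shaft (tester frame y 207, z 116 mm); it swings down about the shaft.
- pointer_tip (a point): Tip of the lever's steel pointer, 6 mm thick, which rises beside the scale and moves towards the tester's +y as the lever is pressed. With the lever up it is 22 mm in y, 72 mm in z and 14 mm in x from the shaft's middle.
- marker (a joint): Position of the black marker along the scale (m), growing towards the tester's +y, 0 to 0.078; at 0 it is at y = 55 mm in the tester frame. It starts beyond the pointer's reach, at 0.052 to 0.074. About 1.5 N slides it, and it stays.
- marker_index (a point): Tip of the marker's small steel index, on its side facing the pointer. The marker is a black block 16 (x) x 14 (y) x 32 (z) mm on the scale rail (z 120 to 152 mm); its centre line lies 17 mm in the tester's +x from this point, its top 8 mm above it. Level with the pointer: same y in the tester's frame.
There are look-alikes about, which are no part of the job. Leave any orange, purple or yellow look-alike of the cartridge alone.

How it is judged:
On the way, in this order (a step that is already met when the one before it is completed fails the run):
1. the cartridge stands fully home in the bay, mouth towards the lever (z of cartridge in the frame of bay between -0.003 and 0.003 m and horizontal distance between cartridge and bay below 0.006 m and angle between the x axis of cartridge and the x axis of tester, either way round below 0.12 rad and angle between cartridge's own z axis and vertical below 0.06 rad and y of cartridge_mouth in the frame of bay above 0.02 m), for 0.2 s.
2. the lever is pressed until it bears firmly on the cartridge's piston (all of step 1 and contact force between lever and cartridge above 8 N), for 0.1 s.
At the end, for the whole second after the job is handed in: Cartridge upright and fully home in the bay (3 mm in height, 6 mm sideways), mouth to the lever; lever pressed firmly (8 N or more at the piston) and left bearing on it; marker index within 3.5 mm of the pointer along the scale; nothing held (all of step 1 and contact force between lever and cartridge above 0.2 N and y of pointer_tip in the frame of marker_index between -0.0035 and 0.0035 m and linear speed of cartridge below 0.01 m/s); the robot touches nothing.
It fails at once if the cartridge is let go of over the bay more than 8 mm above its floor (horizontal distance between cartridge and bay below 0.015 m and z of cartridge in the frame of bay above 0.008 m and contact force between the fingers and cartridge below 0.05 N).
It fails at once if the lever is forced with more than 40 N (contact force between the fingers and lever above 40 N).
It fails at once if another cartridge is knocked over or moved more than 25 mm (distance of any of blank_a, blank_b from where it was at the start of the episode above 0.025 m or angle between any of blank_a, blank_b's own z axis and vertical above 0.5 rad).
It fails at once if the bottle or the beaker is knocked over or moved more than 25 mm (distance of any of bottle, beaker from where it was at the start of the episode above 0.025 m or angle between any of bottle, beaker's own z axis and vertical above 0.5 rad).
It also fails if it takes over 64 s, if anything falls off the work surface, if the arm or the gripper's body presses on something with over 40 N, if the wrist force passes 120 N, or if a joint passes its speed limit or range.

## Working session

There is one attempt and no reset: what is moved stays moved. The work goes in short steps, Python scripts to look and compute and a tool call to move; the robot and the scene stay as the last step left them, time stands still between calls to the robot, and variables do not carry over. Pictures are saved under pics/ and viewed, and the job is handed in when it is done.

Besides the shell and the picture viewer there is one more tool, called after ">>>" as name(argument=value, ...) on one line, values as JSON. carry_out: Moves the arm, as the interface text tells. Its arguments: {"type":"object","properties":{"series":{"type":"array"},"force":{"type":"number"}},"required":["series"]}

```bash
ls; mkdir -p pics; python3 - <<'E'
from workcell import telemetry, imaging
import cv2,numpy as np
print(telemetry.observe())
for n in ("scene","top"):
    p,d=imaging.grab_frame(n); cv2.imwrite(f"pics/{n}0.png",p); np.save(f"pics/{n}0.npy",d)
    c=imaging.camera_info(n); print(n,c)
E
```

```text
pics
{'clock': 0.0, 'qpos': array([ 1.07879573,  0.52202837, -0.03634641,  1.60000867,  0.02117692,
        1.02110028, -0.11281873]), 'qd': array([-1.50804619e-03, -1.11745597e-03, -1.65187052e-03, -7.04771721e-05,
        1.04520605e-03, -1.00944465e-03,  1.72105823e-04]), 'joint_efforts': array([-1.36921826e-03, -9.27123070e+01,  1.97900422e+00, -3.69940567e+01,
        1.77030772e-02,  8.08440585e-03, -1.10294042e-05]), 'position': array([ 0.25571851, -0.56991542,  0.23071633]), 'tool_rot': array([-3.14043309e+00,  5.41442858e-05,  4.21776342e-01]), 'force': array([ 0.99781485, -0.17714651,  0.62977657]), 'moment': array([ 0.01140898, -0.02999651, -0.01181965]), 'grip_width': 0.0857513843869137}
scene {'mtx': array([[458.1353283 ,   0.        , 318.13075519],
       [  0.        , 458.1353283 , 238.81180778],
       [  0.        ,   0.        ,   1.        ]]), 'dist_coeffs': array([-0.03098046,  0.        ,  0.        ,  0.        ,  0.        ]), 'extrinsics': array([[ 0.74024447,  0.53008866, -0.41357483,  0.84865636],
       [ 0.67232345, -0.57959626,  0.46048816, -0.41530875],
       [ 0.00439313, -0.61892987, -0.78543396,  0.77742881],
       [ 0.        ,  0.        ,  0.        ,  1.        ]])}
top {'mtx': array([[471.55626531,   0.        , 310.25817293],
       [  0.        , 471.55626531, 235.12797655],
       [  0.        ,   0.        ,   1.        ]]), 'dist_coeffs': array([0.02554012, 0.        , 0.        , 0.        , 0.        ]), 'extrinsics': array([[ 0.02907503, -0.99390453,  0.10634105,  0.41400364],
       [-0.99956415, -0.02836528,  0.00818102, -0.03397022],
       [-0.00511476, -0.10653256, -0.99429606,  1.00902363],
       [ 0.        ,  0.        ,  0.        ,  1.        ]])}
```

View pics/scene0.png

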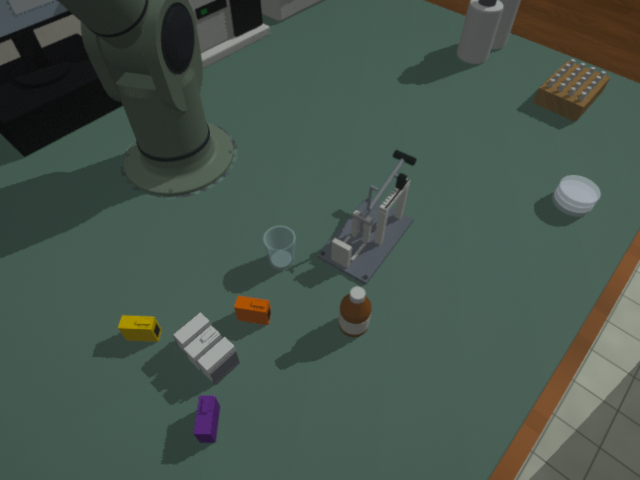

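View pics/top0.png

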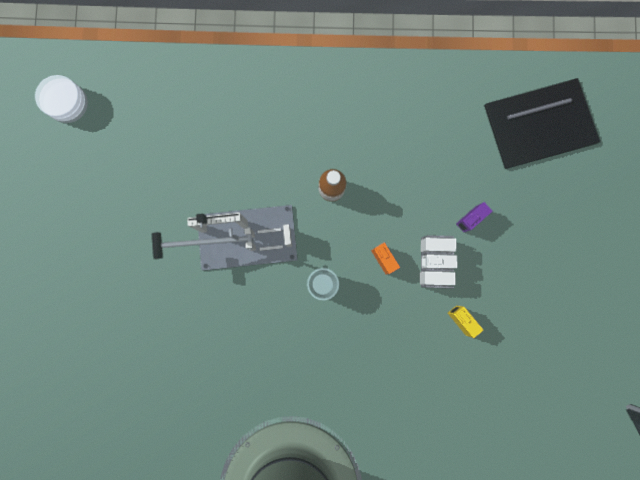

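Top picture: rack at about (438,262) with three white cartridges. Tester at (245,240), its lever grip at (157,245). Bottle (333,184), beaker (322,284). Orange (386,259), purple (475,217) and yellow (466,322) are look-alikes. I'll enlarge the crops.

```bash
cat > h.py <<'E'
import cv2,numpy as np
from workcell import imaging
C={n:imaging.camera_info(n) for n in("scene","top")}
def ray(n,uv):
    c=C[n];p=cv2.undistortPoints(np.array([[uv]],float),c["mtx"],c["dist_coeffs"])[0,0]
    T=c["extrinsics"];return T[:3,3],T[:3,:3]@np.array([p[0],p[1],1.])
def atz(n,uv,z):
    o,d=ray(n,uv);return o+d*(z-o[2])/d[2]
def tri(us,ut):
    o1,d1=ray("scene",us);o2,d2=ray("top",ut)
    s=np.linalg.lstsq(np.c_[d1,-d2],o2-o1,rcond=None)[0]
    a=o1+s[0]*d1;b=o2+s[1]*d2;return (a+b)/2,np.linalg.norm(a-b)
def dep(n,uv,D):
    o,d=ray(n,uv);return o+d*D[int(round(uv[1])),int(round(uv[0]))]
def proj(n,P):
    c=C[n];T=np.linalg.inv(c["extrinsics"]);r=cv2.Rodrigues(T[:3,:3])[0]
    return cv2.projectPoints(np.array(P,float).reshape(-1,1,3),r,T[:3,3],c["mtx"],c["dist_coeffs"])[0][:,0]
def crop(img,x0,y0,w,h,k,out):
    c=cv2.resize(img[y0:y0+h,x0:x0+w],None,fx=k,fy=k,interpolation=cv2.INTER_CUBIC)
    for i in range(0,w,10):
        cv2.line(c,(i*k,0),(i*k,6 if i%50 else 14),(0,255,255),1)
        if i%20==0: cv2.putText(c,str(x0+i),(i*k+2,20),0,.4,(0,255,255),1)
    for i in range(0,h,10):
        cv2.line(c,(0,i*k),(6,i*k),(0,255,255),1)
        if i%20==0: cv2.putText(c,str(y0+i),(8,i*k+5),0,.4,(0,255,255),1)
    cv2.imwrite(out,c)
E
python3 - <<'E'
from h import *
s=cv2.imread("pics/scene0.png");t=cv2.imread("pics/top0.png")
crop(t,410,225,60,70,8,"pics/t_rack.png")
crop(s,160,300,90,90,6,"pics/s_rack.png")
crop(t,145,195,160,85,5,"pics/t_test.png")
crop(s,310,140,120,145,4,"pics/s_test.png")
E
```

```text
(no output)
```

View pics/t_rack.png

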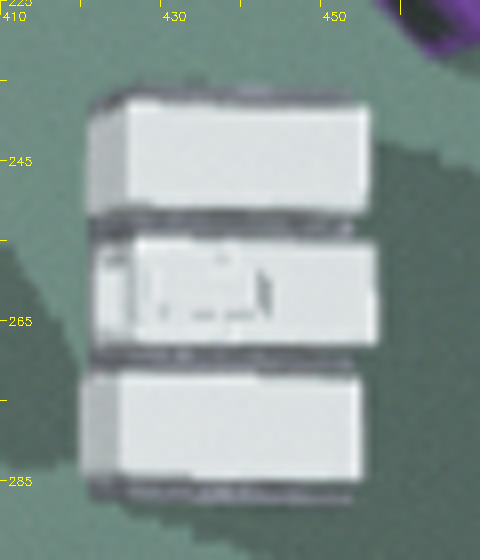

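View pics/s_rack.png

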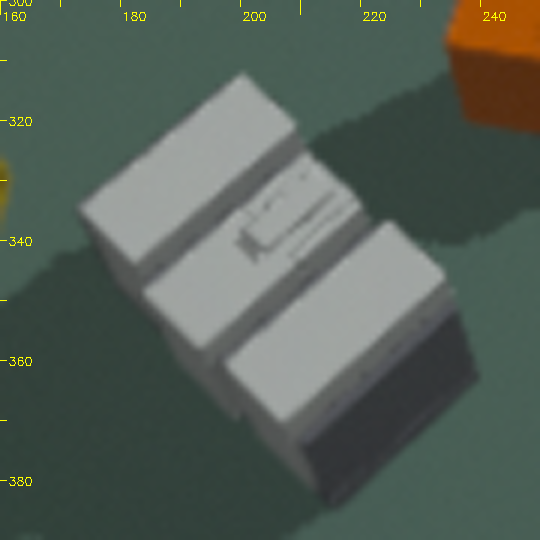

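View pics/t_test.png

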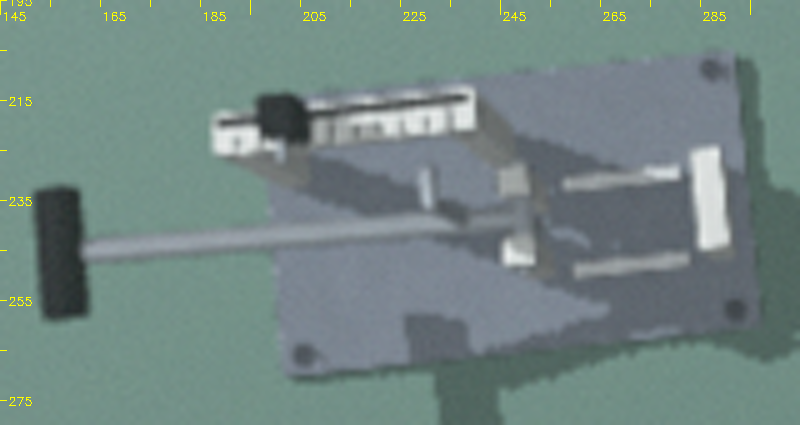

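View pics/s_test.png

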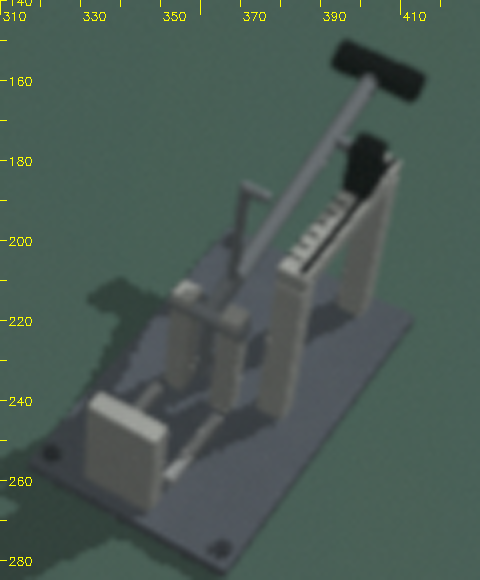

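```bash
cat > fit.py <<'E'
from h import *
from scipy.optimize import least_squares
def fit(obs,x0,names=("scene","top"),free=4):
    # obs: list (cam,(u,v),(X,Y,Z)) mm ; pose x,y,z,yaw
    def f(q):
        r=[]
        c,s=np.cos(q[3]),np.sin(q[3]);R=np.array([[c,-s,0],[s,c,0],[0,0,1]])
        for cam,uv,X in obs:
            r+=list(proj(cam,R@(np.array(X)/1000)+[q[0],q[1],q[2]])[0]-uv)
        return np.array(r)
    s=least_squares(f,x0,loss="soft_l1");print(np.round(s.x,4));print(np.round(f(s.x).reshape(-1,2),1).tolist());return s.x
E
cat > m1.py <<'E'
from fit import *
D={n:np.load(f"pics/{n}0.npy") for n in C}
print("depth: cart top",dep("top",(450,261),D["top"]),dep("scene",(193,350),D["scene"]),"endpost",dep("top",(287,238),D["top"]),"plate",dep("top",(285,215),D["top"]))
print("CART");c=fit([("top",(426.7,254.8),(-0+13,30,50)),("top",(457,255.3),(13,-30,50)),("top",(457,268),(-13,-30,50)),("top",(426.5,267.8),(-13,30,50)),
 ("scene",(184,349),(-13,-30,50)),("scene",(194,358),(13,-30,50)),("scene",(220,334),(13,30,50))],[.4,-.3,.01,0])
print("TEST");t=fit([("top",(292.5,206),(70,-52,8)),("top",(297,260),(-50,-52,8)),("top",(203,270.5),(-50,152,8)),
("scene",(365,283.5),(70,-52,8)),("scene",(318.5,254),(-50,-52,8)),("scene",(413,219.5),(70,152,8)),
("top",(283,225),(20,-32.5,68)),("top",(285,245),(-20,-32.5,68)),("scene",(334,237.5),(-20,-32.5,68)),("scene",(351.5,247),(20,-32.5,68))],[.45,.08,0,.05])
gr=tri((402.5,158),(157,244.5));print("grip mid",gr)
def tf(p):
    d=(np.array(p)-t[:3])*1000;c,s=np.cos(t[3]),np.sin(t[3]);return np.array([c*d[0]+s*d[1],-s*d[0]+c*d[1],d[2]])
print("in tester",tf(gr[0]));
m=tri((402,175.5),(201,218));print("marker",m,tf(m[0]))
print("bottle",atz("top",(333,178),.115),"beaker",tri((279.5,236),(322,284)))
for n,p in dict(y=(.0,0,0)).items():pass
E
python3 m1.py
```

```text
depth: cart top [ 0.47148902 -0.30833046  0.05780057] [ 0.47531426 -0.31203281  0.05935307] endpost [0.5072374  0.0200775  0.07088406] plate [0.563353   0.0298727  0.00511917]
CART
[ 0.4709 -0.2916  0.005   0.027 ]
[[-0.6, -0.2], [-1.0, -0.6], [-0.6, -0.4], [-0.1, -0.3], [-1.2, -0.1], [-1.3, 0.4], [-0.3, -0.3]]
TEST
[ 0.5102  0.0593 -0.0023  0.1291]
[[-1.1, -1.4], [-0.2, -0.0], [-1.8, -0.9], [-0.3, -0.5], [-3.0, 1.1], [-0.7, -0.0], [-0.1, -0.2], [-0.3, -0.5], [-0.5, 0.3], [-0.9, -0.0]]
grip mid (array([0.48292629, 0.26485488, 0.10999385]), np.float64(0.0023636534578862427))
in tester [ -0.61414806 207.36859022 112.26564471]
marker (array([0.5332953 , 0.17595116, 0.15271952]), np.float64(0.004945476387488005)) [ 37.89175996 112.72080481 154.99131631]
bottle [ 0.62174387 -0.06727548  0.115     ] beaker (array([ 0.41856421, -0.05129532,  0.07692699]), np.float64(0.00234410410235625))
```

The middle white cartridge, top (441,261), is the one to take: it has the rib and the open mouth face at (423,262). The blanks at (441,245) and (438,279) are flat, and the coloured ones are look-alikes. Its measured top height of 58 mm matches a lane floor at 8 mm plus 50 mm. The tester fit also agrees: the grip lies at (−1, 207, 112) in its frame.

```bash
cat > go.py <<'E'
import sys,numpy as np
from scipy.spatial.transform import Rotation as Rn
from workcell import telemetry
def tgt(x,y,z,yaw,o=None):
    o=o or telemetry.observe();p=np.array(o["position"]);R=Rn.from_euler("xyz",o["tool_rot"])
    T=Rn.from_euler("xyz",[np.pi,0,yaw])
    return np.round(R.inv().apply(np.array([x,y,z])-p),4).tolist(),np.round((R.inv()*T).as_rotvec(),4).tolist()
if __name__=="__main__":
    a=[float(v) for v in sys.argv[1:]];o=telemetry.observe()
    print(round(o["clock"],2),np.round(o["position"],4),np.round(o["tool_rot"],4),"F",np.round(o["force"],1),"w",round(o["grip_width"],4),"q",np.round(o["qpos"],2))
    for i in range(0,len(a),4):print(tgt(*a[i:i+4],o=o))
E
python3 go.py .471 -.292 .15 .027 .471 -.292 .02 .027
```

```text
0.1 [ 0.2557 -0.57    0.2308] [-3.1406e+00  1.0000e-04  4.2180e-01] F [-0.5 -0.4  0.6] w 0.0853 q [ 1.08  0.52 -0.04  1.6   0.02  1.02 -0.11]
([0.3102, -0.1654, 0.0809], [-0.001, 0.0003, 0.3948])
([0.3102, -0.1653, 0.2109], [-0.001, 0.0003, 0.3948])
```

```bash
python3 - <<'E'
from h import *
t=cv2.imread("pics/top0.png")
crop(t,415,245,50,35,14,"pics/t_cart.png")
for n,uv in dict(orange=(386,257),purple=(476,216),yellow=(467,321)).items(): print(n,atz("top",uv,.05).round(3))
E
```

```text
orange [ 0.476 -0.181  0.05 ]
purple [ 0.566 -0.364  0.05 ]
yellow [ 0.353 -0.344  0.05 ]
```

View pics/t_cart.png

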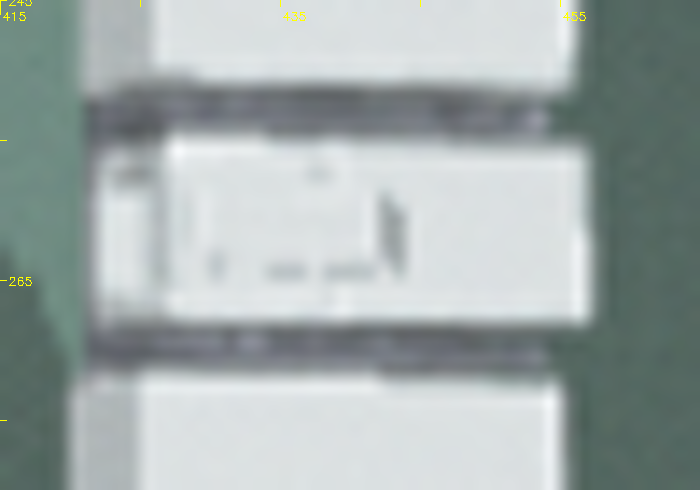

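The crop confirms it: rib outline between px 427 and 443, mouth end to the left. I'm moving above it.

>>> carry_out(series=[[0.05,-0.03,0.0,0,0,0.1,0],[0.1,-0.055,0.01,0,0,0.2,0],[0.15,-0.08,0.02,0,0,0.3,0],[0.2,-0.107,0.04,0,0,0.395,0],[0.25,-0.134,0.06,0,0,0.395,0],[0.31,-0.165,0.08,0,0,0.395,0],[0.31,-0.165,0.081,-0.001,0,0.395,0],[0.31,-0.165,0.081,-0.001,0,0.395,0],[0.31,-0.165,0.081,-0.001,0,0.395,0]])

```text
clock: 1.23
position: [0.4703, -0.2943, 0.1506]
tool_rot: [3.14, -0.0, 0.025]
force: [-0.2, -0.1, -0.0]
grip_width: 0.0852
```

```bash
python3 go.py .471 -.292 .02 .027; python3 - <<'E'
from h import *
for n in C:
    p,d=imaging.grab_frame(n); cv2.imwrite(f"pics/{n}1.png",p)
    c=proj(n,[.471,-.292,.15])[0].astype(int);print(n,c)
    crop(p,max(c[0]-70,0),max(c[1]-55,0),140,120,5,f"pics/{n}1c.png")
E
```

```text
1.23 [ 0.4703 -0.2943  0.1506] [ 3.14e+00 -2.00e-04  2.47e-02] F [-0.2 -0.1 -0. ] w 0.0852 q [ 0.46  0.51 -0.01  1.86  0.01  0.76 -1.1 ]
([0.0007, -0.0025, 0.1306], [0.0016, -0.0002, -0.0023])
scene [189 314]
top [455 258]
```

View pics/scene1c.png

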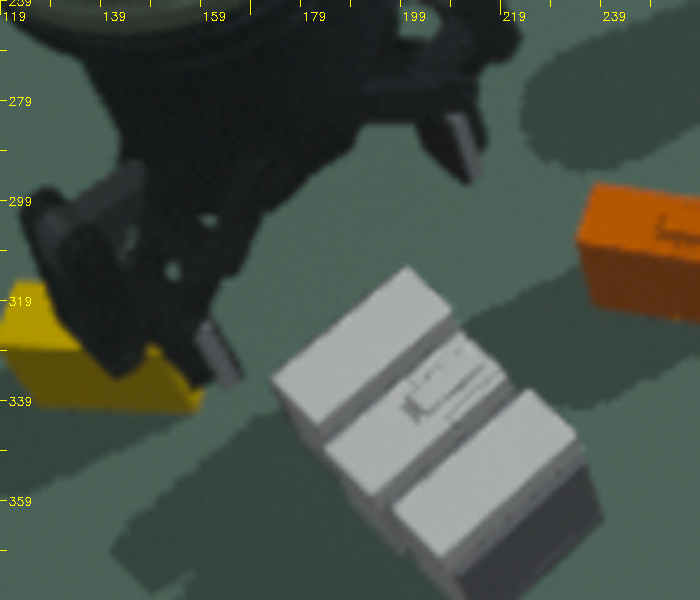

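View pics/top1c.png

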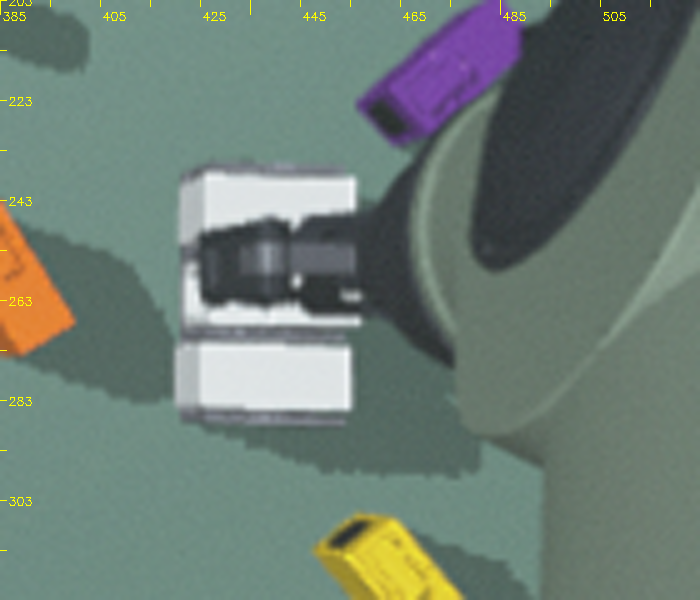

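Scene crop: the jaws straddle the ribbed cartridge along its length, with pad tips at about (164,335) and (213,294).

```bash
python3 - <<'E'
from h import *
for z in(.1506,.1636):
  for s in(1,-1): print(z,s,proj("scene",[.4703,-.2943+s*.0426,z])[0],proj("top",[.4703,-.2943+s*.0426,z])[0])
E
```

```text
0.1506 1 [209.03669183 297.24565501] [433.44213044 258.07964837]
0.1506 -1 [164.95270763 333.30600325] [480.75430176 259.46892542]
0.1636 1 [207.51053207 292.93113344] [435.29598368 257.65751904]
0.1636 -1 [162.67231032 329.2995081 ] [483.3448526  259.06771545]
```

>>> carry_out(series=[[0.001,-0.002,0.04,0.001,0,-0.002,0],[0.001,-0.002,0.075,0.001,0,-0.002,0],[0.001,-0.002,0.1,0.001,0,-0.002,0],[0.001,-0.002,0.12,0.001,0,-0.002,0],[0.001,-0.002,0.128,0.001,0,-0.002,0],[0.001,-0.002,0.128,0.001,0,-0.002,0]])

```text
clock: 2.08
position: [0.4719, -0.2913, 0.0224]
tool_rot: [-3.142, 0.0, 0.028]
force: [-0.2, -0.0, -0.0]
grip_width: 0.0856
```

>>> carry_out(series=[[0,0,0.008,0,0,0,0],[0,0,0.008,0,0,0,120],[0,0,0.008,0,0,0,120],[0,0,0.008,0,0,0,120],[0,0,0.008,0,0,0,120],[0,0,0.008,0,0,0,120]], force=35)

```text
clock: 2.82
position: [0.4723, -0.2909, 0.0147]
tool_rot: [3.141, -0.001, 0.029]
force: [-2.1, 0.7, 6.2]
grip_width: 0.0594
```

Gripped, at a width of 59.4 mm. Lifting straight up.

>>> carry_out(series=[[0,0,-0.01,0,0,0,120],[0,0,-0.03,0,0,0,120],[0,0,-0.06,0,0,0,120],[0,0,-0.1,0,0,0,120],[0,0,-0.13,0,0,0,120],[0,0,-0.13,0,0,0,120]])

```text
clock: 3.58
position: [0.4731, -0.2914, 0.1468]
tool_rot: [3.14, -0.004, 0.029]
force: [0.3, 0.1, -3.0]
grip_width: 0.0593
```

```bash
python3 go.py .58 -.2 .14 .129 .58 -.2 .02 .129; python3 - <<'E'
from h import *
for n in C:
    p,d=imaging.grab_frame(n); cv2.imwrite(f"pics/{n}2.png",p)
    if n=="scene": crop(p,110,230,150,150,4,f"pics/{n}2c.png")
E
```

```text
3.58 [ 0.4731 -0.2914  0.1468] [ 3.1397 -0.0038  0.0287] F [ 0.3  0.1 -3. ] w 0.0593 q [ 0.45  0.52 -0.01  1.87  0.01  0.75 -1.1 ]
([0.1095, -0.0884, 0.0071], [0.0021, -0.0037, -0.1003])
([0.109, -0.0886, 0.1271], [0.0021, -0.0037, -0.1003])
```

View pics/scene2c.png

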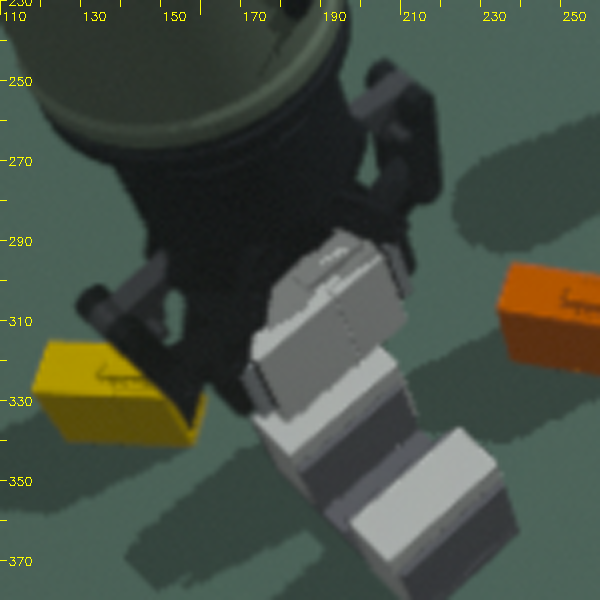

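Cartridge held, rack lane empty, both blanks still standing. Now to the open patch at (0.58, −0.20).

>>> carry_out(series=[[0.03,-0.024,0.0,0,0,-0.03,120],[0.06,-0.05,0.002,0,-0.002,-0.06,120],[0.09,-0.073,0.005,0.002,-0.0037,-0.1,120],[0.109,-0.0885,0.02,0.002,-0.0037,-0.1,120],[0.109,-0.0886,0.06,0.002,-0.0037,-0.1,120],[0.109,-0.0886,0.1,0.002,-0.0037,-0.1,120],[0.109,-0.0886,0.12,0.002,-0.0037,-0.1,120],[0.109,-0.0886,0.13,0.002,-0.0037,-0.1,120],[0.109,-0.0886,0.13,0.002,-0.0037,-0.1,120]])

```text
clock: 4.8
position: [0.5785, -0.1993, 0.0143]
tool_rot: [-3.139, 0.004, 0.128]
force: [-0.1, 0.0, -1.7]
grip_width: 0.0598
```

```bash
python3 go.py .58 -.2 .0067 .129;python3 - <<'E'
from h import *
for n in C:
    p,d=imaging.grab_frame(n); cv2.imwrite(f"pics/{n}3.png",p)
    c=proj(n,[.58,-.2,.03])[0].astype(int)
    crop(p,max(c[0]-50,0),max(c[1]-50,0),100,90,6,f"pics/{n}3c.png")
E
```

```text
4.8 [ 0.5785 -0.1993  0.0143] [-3.1394  0.0036  0.1284] F [-0.1  0.  -1.7] w 0.0598 q [ 0.26  0.79 -0.03  1.76  0.04  0.59 -1.24]
([0.0014, 0.0009, 0.0076], [-0.0022, 0.0036, -0.0006])
```

View pics/scene3c.png

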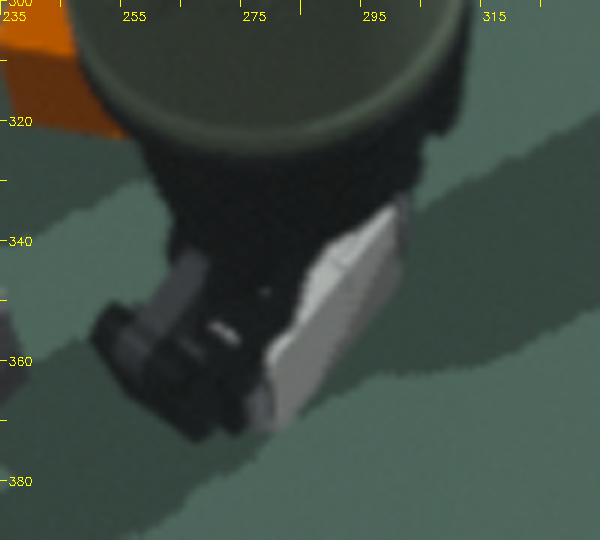

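>>> carry_out(series=[[0.001,0.001,0.003,-0.002,0.0036,0,120],[0.001,0.001,0.006,-0.002,0.0036,0,120],[0.001,0.001,0.0075,-0.002,0.0036,0,120],[0.001,0.001,0.0075,-0.002,0.0036,0,120]])

```text
clock: 5.4
position: [0.5796, -0.2, 0.0068]
tool_rot: [-3.141, -0.0, 0.129]
force: [-0.5, -0.1, -1.8]
grip_width: 0.0598
```

>>> carry_out(series=[[0,0,0.001,0,0,0,120],[0,0,0.001,0,0,0,120]])

```text
clock: 5.65
position: [0.5797, -0.2, 0.0066]
tool_rot: [-3.141, -0.0, 0.129]
force: [-4.7, 2.8, 15.7]
grip_width: 0.0596
```

>>> carry_out(series=[[0,0,0.001,0,0,0,120],[0,0,0.001,0,0,0,120]])

```text
clock: 5.9
position: [0.5798, -0.2001, 0.0066]
tool_rot: [3.142, -0.001, 0.129]
force: [-10.3, 3.8, 33.2]
grip_width: 0.0599
```

On the bench at the expected height. Backing off the pressure, then releasing.

>>> carry_out(series=[[0,0,-0.0015,0,0,0,120],[0,0,-0.0015,0,0,0,0],[0,0,-0.0015,0,0,0,0],[0,0,-0.0015,0,0,0,0],[0,0,-0.03,0,0,0,0],[0,0,-0.08,0,0,0,0],[0,0,-0.13,0,0,0,0],[0,0,-0.16,0,0,0,0],[0,0,-0.16,0,0,0,0]])

```text
clock: 7.02
position: [0.5807, -0.2004, 0.1671]
tool_rot: [3.14, -0.004, 0.129]
force: [-0.3, -0.6, -0.7]
grip_width: 0.0853
```

```bash
python3 - <<'E'
from h import *
for n in C:
    p,d=imaging.grab_frame(n); cv2.imwrite(f"pics/{n}4.png",p);np.save(f"pics/{n}4.npy",d)
    c=proj(n,[.58,-.2,.03])[0].astype(int)
    crop(p,max(c[0]-50,0),max(c[1]-50,0),100,90,6,f"pics/{n}4c.png")
P=[]
c,s=np.cos(.129),np.sin(.129)
for X,Y in((13,30),(13,-30),(-13,-30),(-13,30)): P.append([.5797+(c*X-s*Y)/1e3,-.2001+(s*X+c*Y)/1e3,.05])
for n in C: print(n,proj(n,P).round(1).tolist())
E
```

```text
scene [[300.9, 336.7], [279.7, 363.6], [267.5, 355.2], [289.0, 328.9]]
top [[380.5, 202.2], [409.6, 199.3], [411.1, 211.8], [382.0, 214.7]]
```

View pics/scene4c.png

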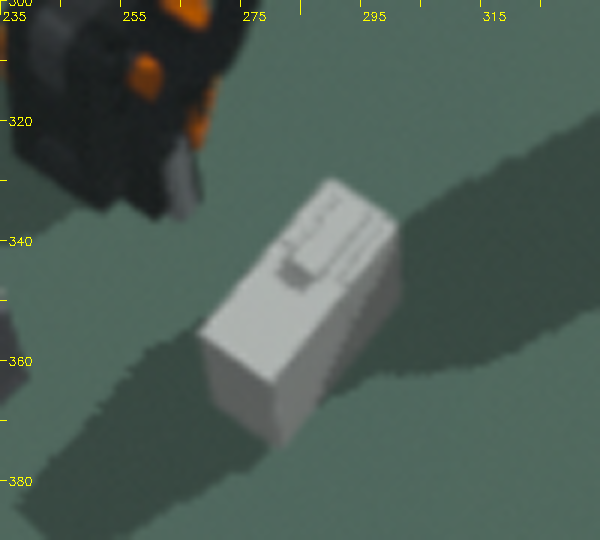

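View pics/top4c.png

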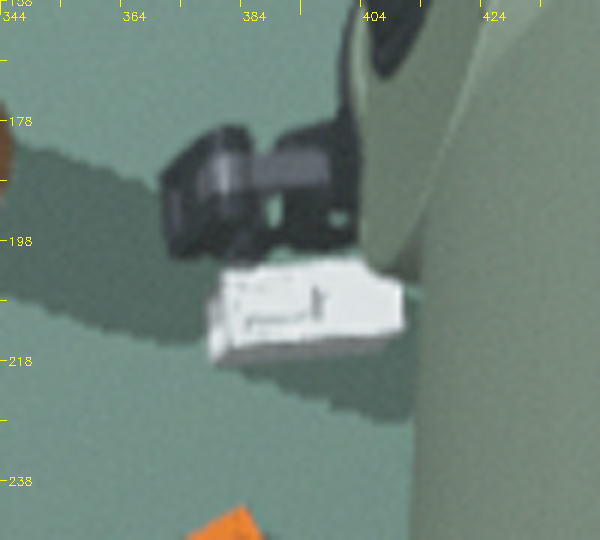

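The cartridge stands upright on the bench. Corners in the scene view at (300,338), (280,364), (268,355) and (289,330) agree with the kinematic prediction to about 1 px. Next I turn the gripper a quarter turn for the broad-face grip.

```bash
python3 go.py .5805 -.206 .15 1.7 .5805 -.206 .02 1.7
```

```text
7.12 [ 0.5794 -0.2     0.1644] [-3.1413e+00  1.0000e-04  1.2880e-01] F [-0.3 -0.6 -0.6] w 0.0853 q [ 0.26  0.58 -0.04  1.69  0.03  0.87 -1.23]
([0.0003, 0.0061, 0.0144], [-0.0003, -0.0002, -1.5712])
([0.0003, 0.0062, 0.1444], [-0.0003, -0.0002, -1.5712])
```

>>> carry_out(series=[[0,0.006,0.01,0,0,-0.18,0],[0,0.006,0.01,0,0,-0.36,0],[0,0.006,0.01,0,0,-0.54,0],[0,0.006,0.01,0,0,-0.72,0],[0,0.006,0.01,0,0,-0.9,0],[0,0.006,0.01,0,0,-1.08,0],[0,0.006,0.01,0,0,-1.26,0],[0,0.006,0.01,0,0,-1.44,0],[0,0.006,0.02,0,0,-1.571,0],[0,0.006,0.02,0,0,-1.571,0]])

```text
clock: 8.38
position: [0.5794, -0.2058, 0.143]
tool_rot: [-3.139, -0.002, 1.699]
force: [0.2, -0.5, 0.1]
grip_width: 0.0854
```

```bash
python3 go.py .5805 -.206 .02 1.7
```

```text
8.38 [ 0.5794 -0.2058  0.143 ] [-3.1393e+00 -2.2000e-03  1.6989e+00] F [ 0.2 -0.5  0.1] w 0.0854 q [ 0.54  0.64 -0.43  1.69  0.33  0.89  0.1 ]
([-0.0006, 0.0013, 0.123], [-0.0023, -0.0022, -0.0011])
```

>>> carry_out(series=[[0,0.001,0.05,-0.002,-0.002,0,0],[0,0.001,0.1,-0.002,-0.002,0,0],[0,0.001,0.123,-0.002,-0.002,0,0],[0,0.001,0.123,-0.002,-0.002,0,0],[0,0.001,0.123,-0.002,-0.002,0,220],[0,0.001,0.123,-0.002,-0.002,0,220],[0,0.001,0.123,-0.002,-0.002,0,220],[0,0.001,0.123,-0.002,-0.002,0,220],[0,0.001,0.123,-0.002,-0.002,0,220],[0,0.001,0.123,-0.002,-0.002,0,220]], force=40)

```text
clock: 9.62
position: [0.5816, -0.2061, 0.0226]
tool_rot: [3.139, 0.002, 1.699]
force: [-2.6, 0.4, 8.6]
grip_width: 0.0252
```

```bash
python3 go.py .5805 -.206 .17 1.7
```

```text
9.62 [ 0.5816 -0.2061  0.0226] [3.1387e+00 2.4000e-03 1.6993e+00] F [-2.6  0.4  8.6] w 0.0252 q [ 0.49  0.8  -0.36  1.74  0.42  0.67  0.02]
([-0.0001, -0.0007, -0.1474], [0.0029, 0.0024, -0.0007])
```

>>> carry_out(series=[[0,0,-0.03,0,0,0,220],[0,0,-0.08,0,0,0,220],[0,0,-0.13,0,0,0,220],[0,0,-0.165,0,0,0,220],[0,0,-0.165,0,0,0,220]])

```text
clock: 10.25
position: [0.5821, -0.206, 0.1897]
tool_rot: [3.135, 0.004, 1.699]
force: [-0.1, -0.5, -3.0]
grip_width: 0.0256
```

```bash
python3 go.py .511 .053 .19 1.7
```

```text
10.25 [ 0.5821 -0.206   0.1897] [3.1354 0.0039 1.6992] F [-0.1 -0.5 -3. ] w 0.0256 q [ 0.55  0.58 -0.45  1.65  0.3   0.97  0.12]
([0.266, -0.0373, -0.0016], [0.0062, 0.0039, -0.0007])
```

>>> carry_out(series=[[0.05,-0.006,0,0,0,0,220],[0.1,-0.013,0,0,0,0,220],[0.15,-0.02,0,0,0,0,220],[0.2,-0.027,0,0.003,0.002,0,220],[0.24,-0.033,0,0.006,0.004,0,220],[0.26,-0.037,0,0.006,0.004,0,220],[0.266,-0.037,0,0.006,0.004,0,220],[0.266,-0.037,0,0.006,0.004,0,220]])

```text
clock: 11.25
position: [0.5101, 0.0529, 0.1859]
tool_rot: [-3.137, -0.002, 1.7]
force: [0.4, -0.7, -1.7]
grip_width: 0.0252
```

```bash
python3 go.py .511 .053 .12 1.7
```

```text
11.25 [0.5101 0.0529 0.1859] [-3.1373e+00 -2.1000e-03  1.6996e+00] F [ 0.4 -0.7 -1.7] w 0.0252 q [ 0.18  0.45 -0.52  1.92  0.28  0.86 -0.36]
([-0.0002, 0.0012, 0.0659], [-0.0043, -0.0021, -0.0004])
```

>>> carry_out(series=[[0,0.001,0.03,-0.004,-0.002,0,220],[0,0.001,0.06,-0.004,-0.002,0,220],[0,0.001,0.066,-0.004,-0.002,0,220],[0,0.001,0.066,-0.004,-0.002,0,220]])

```text
clock: 11.75
position: [0.511, 0.0532, 0.1205]
tool_rot: [-3.142, -0.0, 1.699]
force: [0.9, -0.7, -1.9]
grip_width: 0.0253
```

```bash
python3 go.py .511 .053 .12 1.7; python3 - <<'E'
from h import *
for n in C:
    p,d=imaging.grab_frame(n); cv2.imwrite(f"pics/{n}5.png",p);np.save(f"pics/{n}5.npy",d)
    c=proj(n,[.51,.06,.09])[0].astype(int)
    crop(p,max(c[0]-60,0),max(c[1]-50,0),120,110,6,f"pics/{n}5c.png")
E
```

```text
11.75 [0.511  0.0532 0.1205] [-3.1415e+00 -2.0000e-04  1.6990e+00] F [ 0.9 -0.7 -1.9] w 0.0253 q [ 0.14  0.54 -0.47  1.97  0.36  0.72 -0.43]
([-0.0002, -0.0001, 0.0005], [-0.0001, -0.0002, -0.001])
```

View pics/scene5c.png

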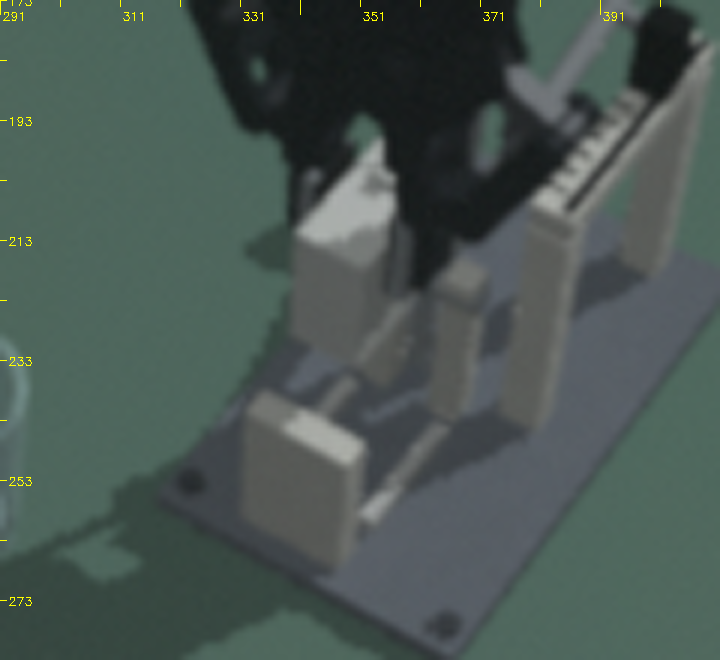

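View pics/top5c.png

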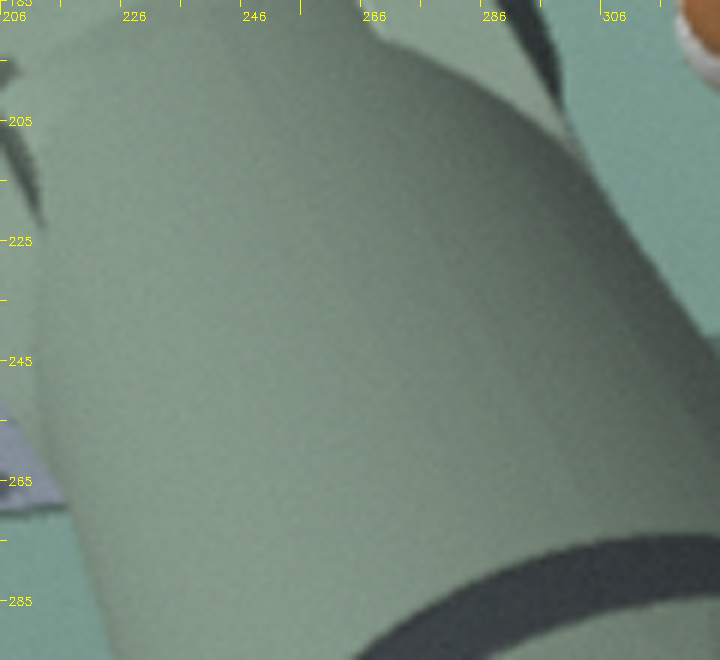

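```bash
python3 - <<'E'
from h import *
s0=cv2.imread("pics/scene0.png");s5=cv2.imread("pics/scene5.png");t0=cv2.imread("pics/top0.png")
crop(s0,312,225,70,62,11,"pics/a.png")
crop(s5,325,195,50,45,15,"pics/b.png")
crop(t0,240,200,62,50,12,"pics/c.png")
a=.129;c,s=np.cos(a),np.sin(a)
o=np.array([.511,.0532,.1205-.0226])+.006*np.array([-s,c,0])
print("cart",o)
for P in((-13,-30,50),(13,-30,50),(-13,-30,0),(13,-30,0)):
    X=o+np.array([c*P[0]-s*P[1],s*P[0]+c*P[1],P[2]])/1e3;print(P,proj("scene",X).round(1))
E
```

```text
cart [0.51022814 0.05915015 0.0979    ]
(-13, -30, 50) [[338.7 210.9]]
(13, -30, 50) [[350.7 217. ]]
(-13, -30, 0) [[337.7 228.2]]
(13, -30, 0) [[349.1 234.3]]
```

View pics/a.png

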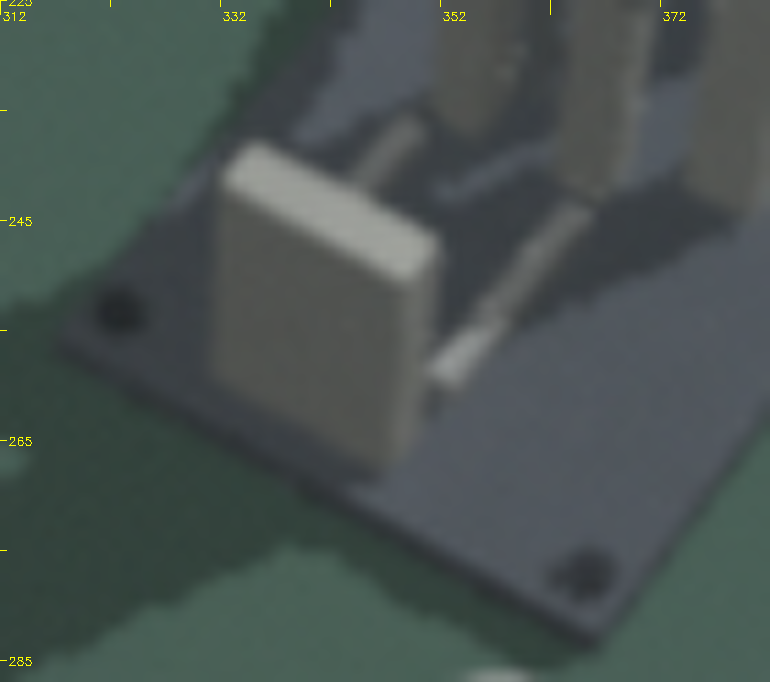

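View pics/b.png

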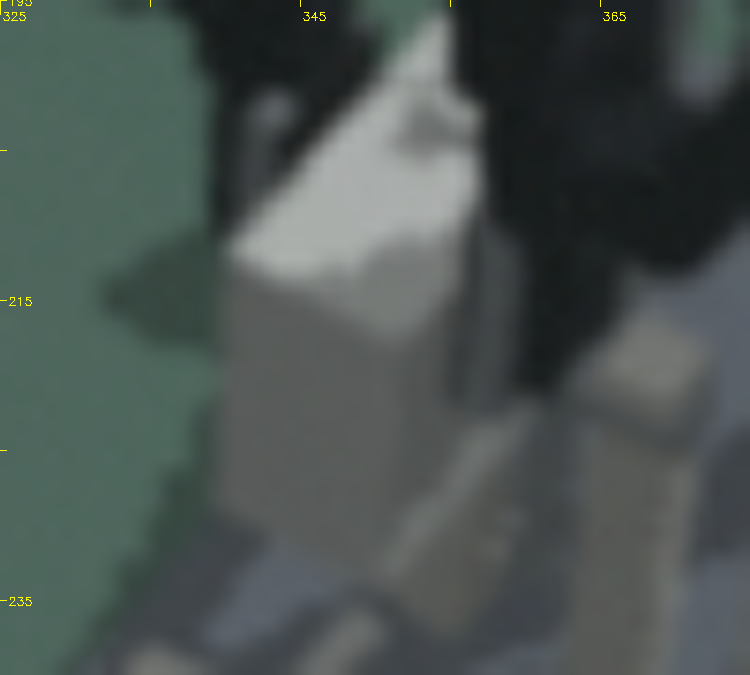

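View pics/c.png

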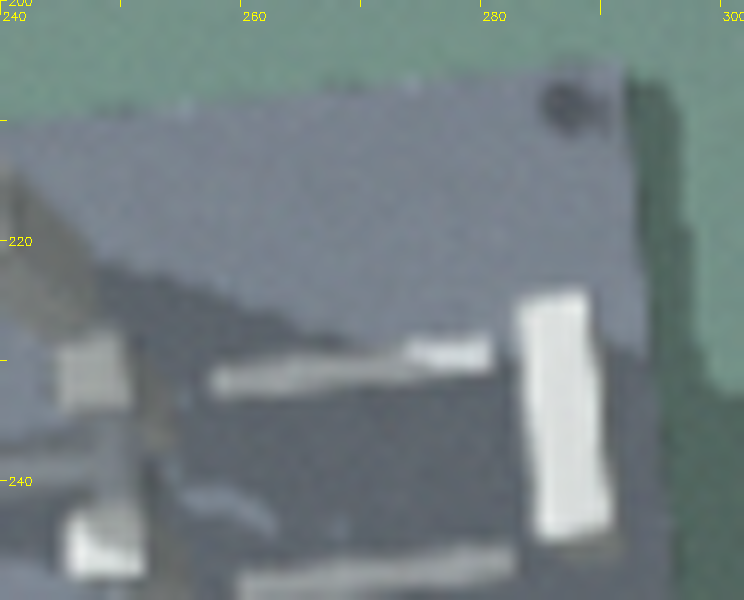

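```bash
cat > m2.py <<'E'
from fit import *
def go(obs,off,zfix=0):
    def f(q,full=False):
        r=[];c,s=np.cos(q[2]),np.sin(q[2]);R=np.array([[c,-s,0],[s,c,0],[0,0,1]])
        for cam,uv,X in obs: r+=list(proj(cam,R@(np.array(X)/1000)+[q[0],q[1],zfix])[0]-(np.array(uv)-off[cam]))
        return np.array(r)
    s=least_squares(f,[.51,.06,.13],loss="soft_l1",f_scale=.5)
    print(np.round(s.x,4),np.round(f(s.x).reshape(-1,2),1).tolist());return s.x
S=[((331.7,240.9),(-20,-44.5,68)),((334.7,237.55),(-20,-32.5,68)),((351.3,246.1),(20,-32.5,68)),((348.4,250),(20,-44.5,68)),((366,281.4),(70,-52,8)),((317,255.6),(-50,-52,8)),
((362.1,240.9),(8,32.5,8)),((367,242.4),(20,32.5,8)),((351.5,234.6),(-20,32.5,8)),((356.1,237),(-8,32.5,8)),((363.2,220.9),(8,32.5,80)),((370.2,224.2),(20,32.5,80))]
T=[((282.7,224.7),(20,-32.5,68)),((288.5,223.9),(20,-44.5,68)),((284.3,244.6),(-20,-32.5,68)),((290.4,243.6),(-20,-44.5,68)),((250,227.2),(20,32.5,80)),((250.4,233.6),(8,32.5,80)),((251.5,247.5),(-20,32.5,80)),((291.4,205.4),(70,-52,8))]
S=[("scene",)+a for a in S];T=[("top",)+a for a in T]
off={"scene":np.array([.85,-.05]),"top":np.array([-.2,.7])};z={"scene":np.zeros(2),"top":np.zeros(2)}
for o in(z,off):
    for q in(S,T,S+T): go(q,o)
E
python3 m2.py
```

```text
[0.5124 0.0614 0.1205] [[-0.1, -0.1], [0.3, -0.7], [0.7, 0.1], [0.3, 0.2], [-0.0, 1.0], [-0.1, -1.4], [-0.1, 0.0], [-0.2, 1.1], [-0.5, 0.4], [-0.4, 0.5], [1.7, -2.0], [-0.2, -2.7]]
[0.5098 0.0594 0.1302] [[-0.0, 0.1], [0.1, 0.3], [0.3, -0.1], [0.1, 0.3], [-0.3, 0.2], [-0.1, -0.3], [-0.0, -0.2], [-0.1, -0.8]]
[0.5111 0.0603 0.1293] [[-0.9, -0.0], [-0.5, -0.6], [0.0, 0.1], [-0.4, 0.3], [-0.5, 0.9], [-0.9, -1.2], [-1.0, -0.1], [-1.1, 1.0], [-1.5, 0.4], [-1.4, 0.5], [0.7, -2.1], [-1.2, -2.8], [-0.4, -0.5], [-0.3, -0.3], [-0.1, -0.7], [-0.3, -0.3], [-0.7, -0.5], [-0.5, -0.9], [-0.4, -0.8], [-0.5, -1.4]]
[0.5112 0.0601 0.1216] [[-0.1, -0.1], [0.3, -0.7], [0.7, 0.1], [0.2, 0.2], [-0.0, 1.0], [-0.1, -1.4], [-0.1, 0.0], [-0.2, 1.1], [-0.5, 0.4], [-0.4, 0.5], [1.6, -2.0], [-0.3, -2.7]]
[0.5112 0.0591 0.1302] [[-0.0, 0.1], [0.1, 0.3], [0.3, -0.1], [0.1, 0.3], [-0.3, 0.2], [-0.1, -0.3], [-0.0, -0.2], [-0.1, -0.8]]
[0.5113 0.0595 0.1257] [[-0.3, 0.2], [0.1, -0.4], [0.6, 0.4], [0.2, 0.5], [-0.0, 1.2], [-0.3, -1.0], [-0.3, 0.2], [-0.4, 1.3], [-0.7, 0.6], [-0.6, 0.7], [1.4, -1.8], [-0.5, -2.5], [-0.1, 0.2], [-0.0, 0.4], [0.1, -0.0], [-0.1, 0.4], [-0.4, 0.0], [-0.3, -0.4], [-0.3, -0.3], [-0.2, -0.7]]
```

Corrected with the held cartridge's known pose, both cameras put the bay at (0.5112, 0.0595), yaw about 0.128. That means a 1 mm shift in x. Descending in stages.

>>> carry_out(series=[[0.0,0.001,0.0,0,0,0,220],[0.0,0.001,0.02,0,0,0,220],[0.0,0.001,0.035,0,0,0,220],[0.0,0.001,0.045,0,0,0,220],[0.0,0.001,0.045,0,0,0,220]])

```text
clock: 12.48
position: [0.5115, 0.0538, 0.0748]
tool_rot: [-3.141, -0.0, 1.7]
force: [0.0, 0.1, -1.4]
grip_width: 0.0256
```

```bash
python3 - <<'E'
from h import *
p,d=imaging.grab_frame("scene"); cv2.imwrite("pics/scene6.png",p)
crop(p,315,170,110,110,6,"pics/scene6c.png")
E
python3 go.py
```

```text
12.53 [0.5118 0.0539 0.0753] [-3.1415e+00 -3.0000e-04  1.7000e+00] F [ 0.3  0.2 -1.5] w 0.0253 q [ 0.1   0.61 -0.43  1.99  0.42  0.62 -0.48]
```

View pics/scene6c.png

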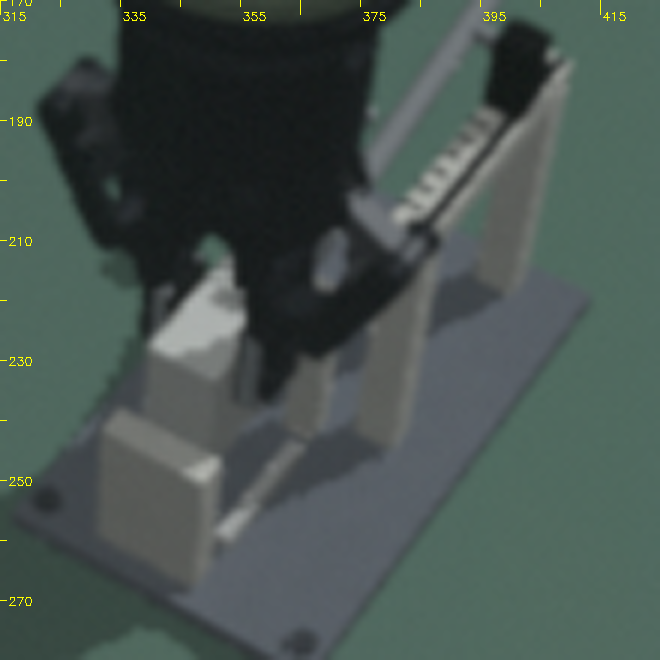

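No contact so far. The cartridge is going down between the end post (350,250) and the cheeks (365,240). Continuing.

>>> carry_out(series=[[0.0,-0.0003,0.015,0,0,0,220],[0.0,-0.0003,0.027,0,0,0,220],[0.0,-0.0003,0.032,0,0,0,220],[0.0,-0.0003,0.032,0,0,0,220]])

```text
clock: 13.02
position: [0.5113, 0.0539, 0.0428]
tool_rot: [-3.141, -0.0, 1.7]
force: [-0.6, -0.4, -1.5]
grip_width: 0.0255
```

>>> carry_out(series=[[0.0,0,0.004,0,0,0,220],[0.0,0,0.008,0,0,0,220],[0.0,0,0.01,0,0,0,220],[0.0,0,0.01,0,0,0,220]])

```text
clock: 13.52
position: [0.5115, 0.0538, 0.0331]
tool_rot: [3.142, -0.0, 1.7]
force: [-1.3, 0.9, -1.8]
grip_width: 0.0254
```

>>> carry_out(series=[[0.0,0,0.0015,0,0,0,220],[0.0,0,0.0025,0,0,0,220],[0.0,0,0.0025,0,0,0,220]])

```text
clock: 13.9
position: [0.5115, 0.0538, 0.0307]
tool_rot: [3.141, -0.0, 1.7]
force: [-0.2, -0.2, -2.8]
grip_width: 0.0256
```

>>> carry_out(series=[[0.0,0,0.001,0,0,0,220],[0.0,0,0.001,0,0,0,220]])

```text
clock: 14.15
position: [0.5116, 0.0538, 0.0306]
tool_rot: [3.141, 0.0, 1.7]
force: [-5.9, -1.4, 21.0]
grip_width: 0.0252
```

Seated: firm at TCP z 0.0306, exactly as predicted. Easing off, releasing and rising.

>>> carry_out(series=[[0.0,0,-0.0008,0,0,0,220],[0.0,0,-0.0008,0,0,0,130],[0.0,0,-0.0008,0,0,0,130],[0.0,0,-0.0008,0,0,0,130],[0.0,0,-0.02,0,0,0,130],[0.0,0,-0.06,0,0,0,130],[0,0,-0.12,0,0,0,130],[0.0,0,-0.16,0,0,0,130],[0.0,0,-0.18,0,0,0,255],[0,0,-0.18,0,0,0,255]])

```text
clock: 15.4
position: [0.5121, 0.0537, 0.211]
tool_rot: [3.139, 0.0, 1.699]
force: [-1.1, 0.3, 0.3]
grip_width: 0.0061
```

```bash
python3 - <<'E'
from h import *
p,d=imaging.grab_frame("scene"); cv2.imwrite("pics/scene7.png",p)
crop(p,310,140,120,140,5,"pics/scene7c.png")
E
python3 go.py .485 .268 .2 1.7
```

```text
15.45 [0.5116 0.0536 0.2098] [3.1407 0.     1.6995] F [-0.4  0.4 -0.6] w 0.0003 q [ 0.2   0.42 -0.54  1.89  0.27  0.91 -0.35]
([0.2161, 0.0012, 0.0098], [0.0009, 0.0, -0.0005])
```

View pics/scene7c.png

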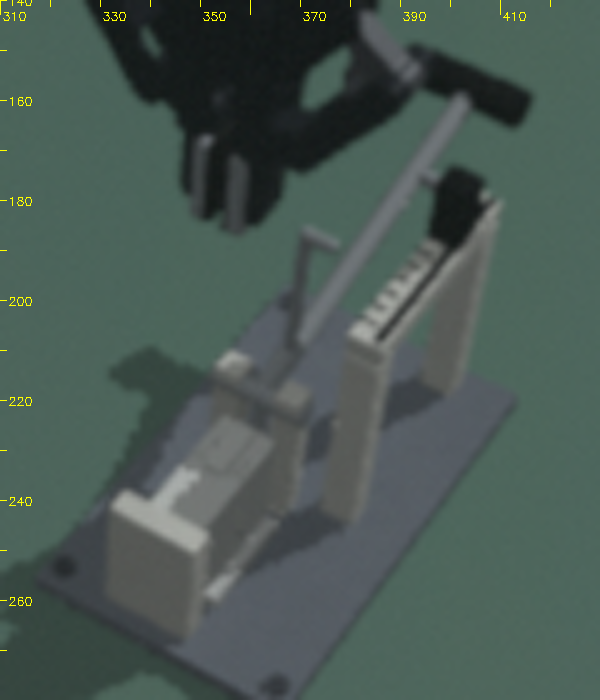

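The cartridge stands home and upright between the end post (335,250) and the cheeks, rib towards the lever. Now the lever: fingers shut, moving over the grip.

>>> carry_out(series=[[0.05,0,0,0,0,0,255],[0.1,0,0,0,0,0,255],[0.15,0.001,0,0,0,0,255],[0.19,0.001,0,0.001,0,0,255],[0.2145,0.001,0.02,0.001,0,0,255],[0.2145,0.001,0.05,0.001,0,0,255],[0.2145,0.001,0.07,0.001,0,0,255],[0.2145,0.001,0.072,0.001,0,0,255],[0.2145,0.001,0.072,0.001,0,0,255]])

```text
clock: 16.58
position: [0.4848, 0.2667, 0.1378]
tool_rot: [-3.14, -0.0, 1.7]
force: [0.4, -1.3, 1.2]
grip_width: -0.0
```

```bash
python3 go.py .4846 .2665 .12 1.7; python3 - <<'E'
from h import *
for n in C:
  p,d=imaging.grab_frame(n); cv2.imwrite(f"pics/{n}8.png",p)
  c=proj(n,[.4846,.2665,.125])[0].astype(int)
  crop(p,max(c[0]-50,0),max(c[1]-40,0),100,80,6,f"pics/{n}8c.png")
E
```

```text
16.57 [0.4848 0.2667 0.1378] [-3.1404e+00 -2.0000e-04  1.6999e+00] F [ 0.4 -1.3  1.2] w -0.0 q [-0.23  0.58 -0.53  1.85  0.38  0.82 -0.83]
([-0.0001, -0.0002, 0.0178], [-0.0012, -0.0002, -0.0001])
```

View pics/scene8c.png

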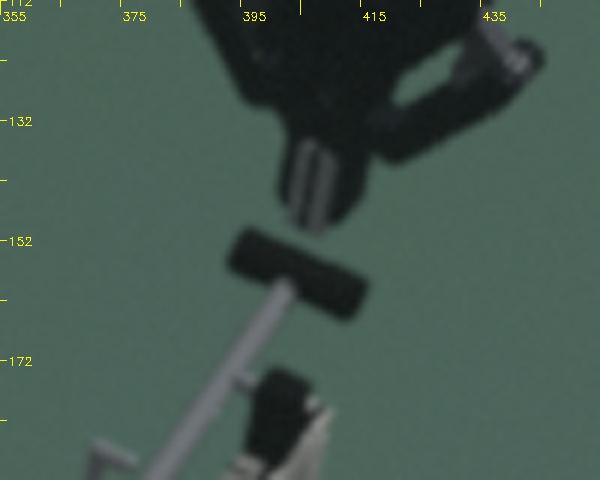

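Fingertips over the middle of the cross grip at (403,156). I'll press down to just short of the earliest contact angle, then feel for the piston in small steps.

>>> carry_out(series=[[0,0,0.008,-0.001,0,0,255],[0,0,0.014,-0.001,0,0,255],[0,0,0.02,-0.001,0,0,255],[0,0,0.025,-0.001,0,0,255],[0,0,0.03,-0.001,0,0,255],[0,0,0.03,-0.001,0,0,255]])

```text
clock: 17.42
position: [0.4847, 0.2664, 0.1074]
tool_rot: [-3.141, 0.0, 1.7]
force: [-0.4, 0.6, 0.9]
grip_width: 0.0001
```

>>> carry_out(series=[[0,0,0.001,0,0,0,255],[0,0,0.0015,0,0,0,255]])

```text
clock: 17.68
position: [0.4849, 0.2666, 0.1064]
tool_rot: [3.141, -0.0, 1.7]
force: [-0.4, 0.6, 1.1]
grip_width: 0.0001
```

>>> carry_out(series=[[0,0,0.001,0,0,0,255],[0,0,0.0015,0,0,0,255]])

```text
clock: 17.92
position: [0.4849, 0.2667, 0.1048]
tool_rot: [3.141, -0.0, 1.7]
force: [-0.3, 0.2, 1.7]
grip_width: -0.0002
```

```bash
python3 go.py; python3 - <<'E'
from h import *
for n in C:
  p,d=imaging.grab_frame(n); cv2.imwrite(f"pics/{n}9.png",p)
  if n=="scene": crop(p,320,140,120,110,6,f"pics/{n}9c.png")
E
```

```text
17.93 [0.4849 0.2667 0.1048] [ 3.1412e+00 -4.0000e-04  1.6997e+00] F [-0.3  0.2  1.7] w -0.0002 q [-0.25  0.62 -0.5   1.88  0.42  0.75 -0.86]
```

View pics/scene9c.png

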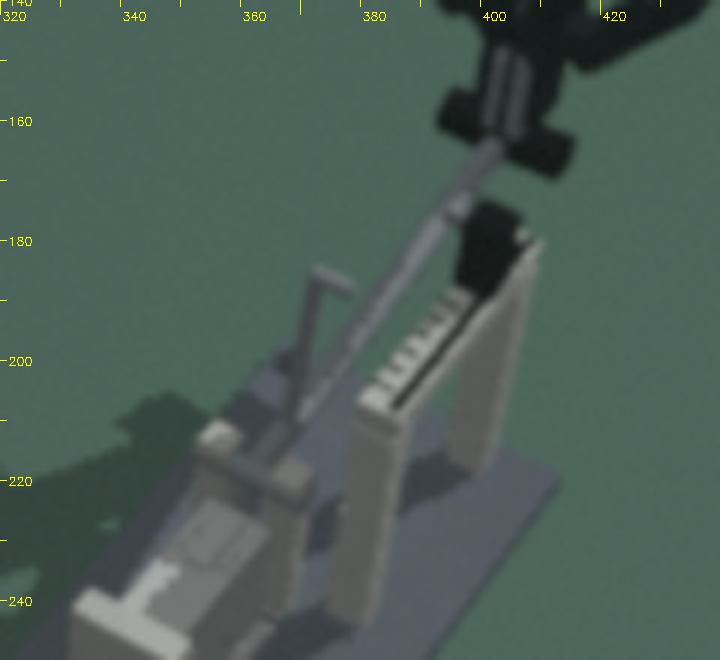

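>>> carry_out(series=[[0,0,0.001,0,0,0,255],[0,0,0.0018,0,0,0,255]])

```text
clock: 18.27
position: [0.4849, 0.2666, 0.103]
tool_rot: [3.141, -0.0, 1.7]
force: [0.5, 0.5, 1.2]
grip_width: -0.0001
```

>>> carry_out(series=[[0,0,0.001,0,0,0,255],[0,0,0.0018,0,0,0,255]])

```text
clock: 18.52
position: [0.4849, 0.2666, 0.1011]
tool_rot: [3.141, -0.0, 1.7]
force: [-1.0, 1.1, 1.5]
grip_width: -0.0003
```

>>> carry_out(series=[[0,0,0.001,0,0,0,255],[0,0,0.0018,0,0,0,255]])

```text
clock: 18.77
position: [0.4849, 0.2666, 0.0993]
tool_rot: [3.141, -0.0, 1.7]
force: [0.3, -0.5, 1.7]
grip_width: -0.0
```

>>> carry_out(series=[[0,0,0.001,0,0,0,255],[0,0,0.0018,0,0,0,255]])

```text
clock: 19.02
position: [0.4849, 0.2666, 0.0975]
tool_rot: [3.141, -0.0, 1.7]
force: [0.9, 1.1, 0.5]
grip_width: 0.0001
```

>>> carry_out(series=[[0,0,0.001,0,0,0,255],[0,0,0.0018,0,0,0,255]])

```text
clock: 19.27
position: [0.4848, 0.2666, 0.0957]
tool_rot: [3.141, -0.0, 1.7]
force: [-0.0, 1.2, 1.0]
grip_width: -0.0003
```

>>> carry_out(series=[[0,0,0.001,0,0,0,255],[0,0,0.0018,0,0,0,255]])

```text
clock: 19.52
position: [0.4849, 0.2666, 0.0939]
tool_rot: [3.141, -0.0, 1.7]
force: [0.2, 1.0, 2.0]
grip_width: -0.0002
```

>>> carry_out(series=[[0,0,0.001,0,0,0,255],[0,0,0.0018,0,0,0,255]])

```text
clock: 19.77
position: [0.4849, 0.2666, 0.0922]
tool_rot: [3.141, -0.0, 1.7]
force: [0.0, 0.5, 1.7]
grip_width: 0.0001
```

>>> carry_out(series=[[0,0,0.001,0,0,0,255],[0,0,0.0018,0,0,0,255]])

```text
clock: 20.02
position: [0.4849, 0.2666, 0.0903]
tool_rot: [3.141, -0.0, 1.7]
force: [-0.7, -0.1, 1.7]
grip_width: -0.0
```

>>> carry_out(series=[[0,0,0.001,0,0,0,255],[0,0,0.0018,0,0,0,255]])

```text
clock: 20.27
position: [0.4849, 0.2666, 0.0885]
tool_rot: [3.141, -0.0, 1.7]
force: [-0.5, 0.6, 1.6]
grip_width: -0.0001
```

>>> carry_out(series=[[0,0,0.001,0,0,0,255],[0,0,0.0018,0,0,0,255]])

```text
clock: 20.52
position: [0.4849, 0.2666, 0.0867]
tool_rot: [3.141, -0.0, 1.7]
force: [-0.7, 0.7, 1.5]
grip_width: -0.0001
```

>>> carry_out(series=[[0,0,0.001,0,0,0,255],[0,0,0.0018,0,0,0,255]])

```text
clock: 20.78
position: [0.4849, 0.2666, 0.0849]
tool_rot: [3.141, -0.0, 1.7]
force: [0.1, 0.8, 1.3]
grip_width: 0.0002
```

>>> carry_out(series=[[0,0,0.001,0,0,0,255],[0,0,0.0018,0,0,0,255]])

```text
clock: 21.02
position: [0.4849, 0.2666, 0.0831]
tool_rot: [3.141, -0.0, 1.7]
force: [-0.1, -0.1, 2.3]
grip_width: 0.0002
```

>>> carry_out(series=[[0,0,0.001,0,0,0,255],[0,0,0.0018,0,0,0,255]])

```text
clock: 21.28
position: [0.4849, 0.2666, 0.0813]
tool_rot: [3.141, -0.0, 1.7]
force: [-0.7, 1.7, 1.1]
grip_width: 0.0001
```

>>> carry_out(series=[[0,0,0.001,0,0,0,255],[0,0,0.0018,0,0,0,255]])

```text
clock: 21.52
position: [0.4849, 0.2667, 0.0795]
tool_rot: [3.141, -0.0, 1.7]
force: [0.1, 1.1, 1.1]
grip_width: -0.0001
```

>>> carry_out(series=[[0,0,0.001,0,0,0,255],[0,0,0.0018,0,0,0,255]])

```text
clock: 21.78
position: [0.4849, 0.2667, 0.0778]
tool_rot: [3.141, -0.0, 1.7]
force: [-0.7, 0.8, 3.0]
grip_width: 0.0002
```

>>> carry_out(series=[[0,0,0.001,0,0,0,255],[0,0,0.0015,0,0,0,255]])

```text
clock: 22.02
position: [0.4849, 0.2667, 0.0763]
tool_rot: [3.141, -0.0, 1.7]
force: [0.3, 1.6, 2.9]
grip_width: 0.0
```

>>> carry_out(series=[[0,0,0.001,0,0,0,255],[0,0,0.0018,0,0,0,255]])

```text
clock: 22.28
position: [0.4849, 0.2668, 0.0745]
tool_rot: [3.141, -0.0, 1.7]
force: [0.3, 3.5, 2.9]
grip_width: -0.0001
```

>>> carry_out(series=[[0,0,0.0007,0,0,0,255],[0,0,0.0015,0,0,0,255]])

```text
clock: 22.52
position: [0.4849, 0.2668, 0.073]
tool_rot: [3.141, -0.0, 1.7]
force: [-1.8, 3.5, 3.5]
grip_width: -0.0004
```

```bash
python3 go.py; python3 - <<'E'
from h import *
for n in C:
  p,d=imaging.grab_frame(n); cv2.imwrite(f"pics/{n}10.png",p)
  if n=="scene": crop(p,330,140,110,100,7,f"pics/{n}10c.png")
E
```

```text
22.52 [0.4849 0.2668 0.073 ] [ 3.1412e+00 -5.0000e-04  1.6998e+00] F [-1.8  3.5  3.5] w -0.0004 q [-0.27  0.67 -0.47  1.89  0.46  0.69 -0.89]
```

View pics/scene10c.png

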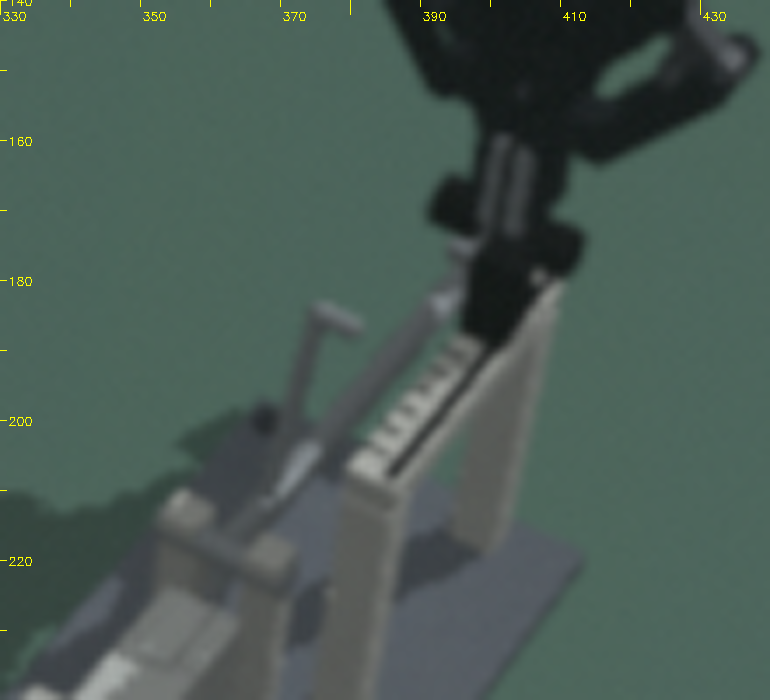

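The fingers sit squarely on the grip. The small side force is friction from the grip's arc. Carrying on.

>>> carry_out(series=[[0,0,0.0007,0,0,0,255],[0,0,0.0015,0,0,0,255]])

```text
clock: 22.88
position: [0.4849, 0.2666, 0.0715]
tool_rot: [3.141, -0.0, 1.7]
force: [-0.0, 2.6, 5.0]
grip_width: -0.0005
```

>>> carry_out(series=[[0,0,0.0007,0,0,0,255],[0,0,0.0013,0,0,0,255]])

```text
clock: 23.12
position: [0.4849, 0.2666, 0.0702]
tool_rot: [3.141, -0.0, 1.7]
force: [-0.7, 3.0, 6.0]
grip_width: -0.0003
```

>>> carry_out(series=[[0,0,0.0006,0,0,0,255],[0,0,0.0012,0,0,0,255]])

```text
clock: 23.38
position: [0.4849, 0.2667, 0.0691]
tool_rot: [3.141, -0.0, 1.7]
force: [-1.9, 2.9, 7.0]
grip_width: -0.0001
```

>>> carry_out(series=[[0,0,0.0006,0,0,0,255],[0,0,0.0012,0,0,0,255],[0,0,0.0012,0,0,0,255]])

```text
clock: 23.75
position: [0.4849, 0.2667, 0.0679]
tool_rot: [3.141, -0.0, 1.7]
force: [-1.2, 2.9, 5.2]
grip_width: 0.0
```

```bash
python3 go.py; python3 - <<'E'
from h import *
ps=[]
for n in C:
  p,d=imaging.grab_frame(n); cv2.imwrite(f"pics/{n}11.png",p)
a=cv2.imread("pics/scene7.png");b=cv2.imread("pics/scene10.png");c=cv2.imread("pics/scene11.png")
k=[cv2.resize(i[200:265,325:385],None,fx=6,fy=6,interpolation=cv2.INTER_CUBIC) for i in(a,c)]
cv2.imwrite("pics/cmp.png",np.hstack(k))
E
```

```text
23.75 [0.4849 0.2667 0.0679] [ 3.1412e+00 -3.0000e-04  1.6998e+00] F [-1.2  2.9  5.2] w 0.0 q [-0.28  0.68 -0.47  1.89  0.47  0.68 -0.89]
```

View pics/cmp.png

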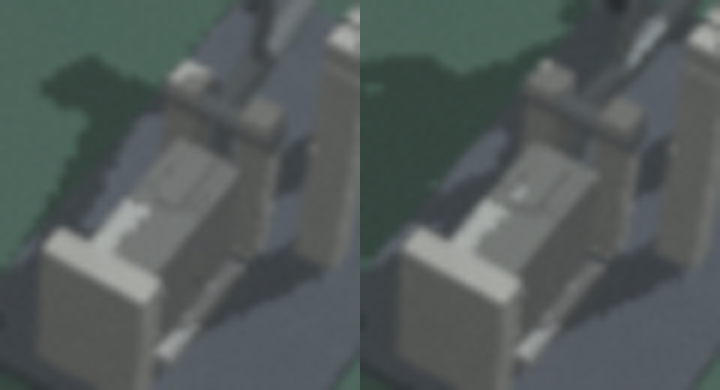

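>>> carry_out(series=[[0,0,0.0006,0,0,0,255],[0,0,0.0012,0,0,0,255],[0,0,0.0012,0,0,0,255]])

```text
clock: 24.22
position: [0.4849, 0.2667, 0.0667]
tool_rot: [3.141, -0.0, 1.7]
force: [-2.1, 3.1, 7.1]
grip_width: -0.0001
```

>>> carry_out(series=[[0,0,0.0006,0,0,0,255],[0,0,0.0012,0,0,0,255],[0,0,0.0012,0,0,0,255]])

```text
clock: 24.6
position: [0.485, 0.2667, 0.0656]
tool_rot: [3.141, -0.0, 1.7]
force: [-1.3, 2.4, 7.5]
grip_width: 0.0002
```

>>> carry_out(series=[[0,0,0.0006,0,0,0,255],[0,0,0.0012,0,0,0,255],[0,0,0.0012,0,0,0,255]])

```text
clock: 24.98
position: [0.485, 0.2667, 0.0644]
tool_rot: [3.141, -0.0, 1.7]
force: [-1.1, 1.8, 7.8]
grip_width: -0.0001
```

```bash
python3 - <<'E'
from h import *
p,d=imaging.grab_frame("scene"); cv2.imwrite("pics/scene12.png",p)
a=cv2.imread("pics/scene10.png");
k=[cv2.resize(i[150:255,330:420],None,fx=4.4,fy=4.4,interpolation=cv2.INTER_CUBIC) for i in(a,p)]
cv2.imwrite("pics/cmp2.png",np.hstack(k))
ang=.128;c,s=np.cos(ang),np.sin(ang)
def W(x,y,z): return np.array([.5112+c*x/1e3-s*y/1e3,.0595+s*x/1e3+c*y/1e3,z/1e3])
for th in(0,.1,.2,.25,.3,.35,.4):
    y=37+22*np.cos(th)+72*np.sin(th);z=72+72*np.cos(th)-22*np.sin(th)
    print(th,round(y,1),round(z,1),(proj("scene",W(14,y,z))[0]+[.85,0]).round(1), "bar top z",round(72+175.6*np.sin(.2533-th)+9,1))
E
```

```text
0 59.0 144.0 [377.1 190.2] bar top z 125.0
0.1 66.1 141.4 [378.8 188.9] bar top z 107.8
0.2 72.9 138.2 [380.4 188.1] bar top z 90.4
0.25 76.1 136.3 [381.2 187.8] bar top z 81.6
0.3 79.3 134.3 [381.8 187.6] bar top z 72.8
0.35 82.4 132.1 [382.5 187.4] bar top z 64.0
0.4 85.3 129.7 [383.1 187.4] bar top z 55.3
```

View pics/cmp2.png

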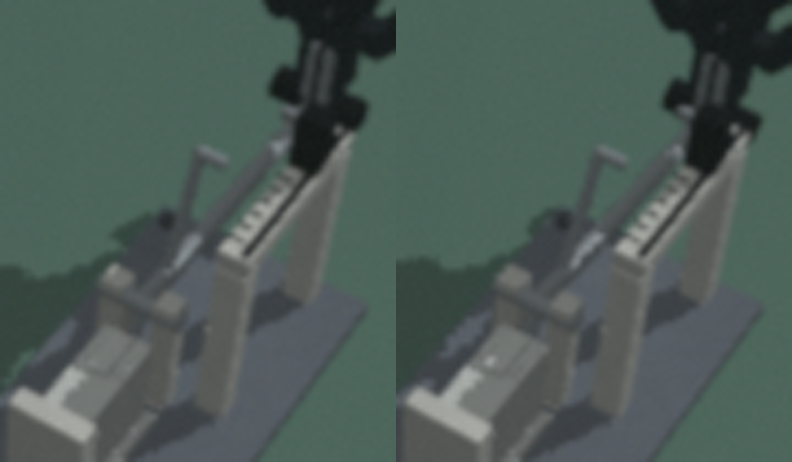

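>>> carry_out(series=[[0,0,0.0005,0,0,0,255],[0,0,0.001,0,0,0,255],[0,0,0.001,0,0,0,255]])

```text
clock: 25.4
position: [0.4849, 0.2667, 0.0634]
tool_rot: [3.141, -0.0, 1.7]
force: [-1.7, 2.4, 9.6]
grip_width: 0.0001
```

>>> carry_out(series=[[0,0,0.0005,0,0,0,255],[0,0,0.001,0,0,0,255],[0,0,0.001,0,0,0,255]])

```text
clock: 25.78
position: [0.485, 0.2667, 0.0624]
tool_rot: [3.141, -0.0, 1.7]
force: [-1.8, 1.4, 10.3]
grip_width: -0.0
```

```bash
python3 - <<'E'
from h import *
P={}
p,d=imaging.grab_frame("scene"); cv2.imwrite("pics/scene13.png",p)
q,_=imaging.grab_frame("top"); cv2.imwrite("pics/top13.png",q)
a=cv2.imread("pics/scene7.png")
k=[cv2.resize(i[215:250,335:372],None,fx=10,fy=10,interpolation=cv2.INTER_CUBIC) for i in(a,p)]
cv2.imwrite("pics/cmp3.png",np.hstack(k))
for n in (7,9,10,11,12,13):
    b=cv2.imread(f"pics/scene{n}.png")
    f=lambda i:np.float32(cv2.cvtColor(i,cv2.COLOR_BGR2GRAY))
    t=f(b)[226:238,352:364]   # rib area / cart edge
    A=f(a)
    T=f(b)
    # edge of cart top right side with cheek: shift between imgs
    print(n,cv2.phaseCorrelate(A[222:242,345:365],T[222:242,345:365]))
E
```

```text
7 ((0.0, 0.0), 0.9999999948427221)
9 ((-0.06915175910139482, 0.25369766874887745), 0.8335468995571137)
10 ((-0.4008444585452242, 0.47332246788692167), 0.87544005215168)
11 ((-0.1290264941699686, 0.3767970646915302), 0.9314004921913147)
12 ((-0.10980498816677553, 0.3519089007494802), 0.9346301889419556)
13 ((-0.10295828164634457, 0.022455868157083003), 0.9856654167175293)
```

View pics/cmp3.png

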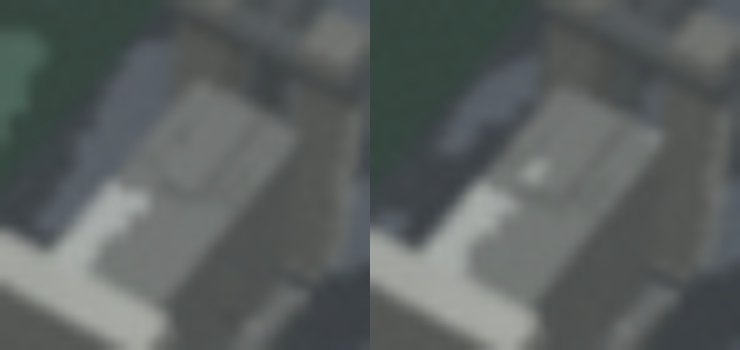

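The cartridge has shifted about 1–2 mm towards the end post, so the finger is already bearing on the piston. I'll continue gently until it is firm.

>>> carry_out(series=[[0,0,0.0005,0,0,0,255],[0,0,0.001,0,0,0,255],[0,0,0.001,0,0,0,255]])

```text
clock: 26.25
position: [0.485, 0.2666, 0.0615]
tool_rot: [3.141, -0.0, 1.7]
force: [-3.0, 1.6, 11.4]
grip_width: -0.0003
```

>>> carry_out(series=[[0,0,0.0005,0,0,0,255],[0,0,0.001,0,0,0,255],[0,0,0.001,0,0,0,255]])

```text
clock: 26.62
position: [0.485, 0.2666, 0.0605]
tool_rot: [3.141, -0.0, 1.7]
force: [-2.0, 2.1, 12.1]
grip_width: -0.0001
```

About 12 N on the grip, well beyond the 6 N called plenty and far below 40 N. The resistance has been rising steadily since about θ 0.27. I'll lift off and check.

>>> carry_out(series=[[0,0,-0.003,0,0,0,255],[0,0,-0.008,0,0,0,255],[0,0,-0.03,0,0,0,255],[0,0,-0.07,0,0,0,255],[0.03,0,-0.12,0,0,0,255],[0.05,0,-0.14,0,0,0,255],[0.08,0,-0.14,0,0,0,255],[0.1,0,-0.14,0,0,0,255]])

```text
clock: 27.62
position: [0.4717, 0.3664, 0.2001]
tool_rot: [-3.141, 0.0, 1.7]
force: [0.2, -0.2, 0.1]
grip_width: -0.0
```

```bash
python3 go.py; python3 - <<'E'
from h import *
for n in C:
  p,d=imaging.grab_frame(n); cv2.imwrite(f"pics/{n}14.png",p)
  if n=="scene": crop(p,325,150,100,105,7,f"pics/{n}14c.png")
  else: crop(p,145,195,160,85,5,f"pics/{n}14c.png")
E
```

```text
27.62 [0.4717 0.3664 0.2001] [-3.1414e+00  4.0000e-04  1.7001e+00] F [ 0.2 -0.2  0.1] w -0.0 q [-0.37  0.56 -0.56  1.69  0.34  0.99 -0.93]
```

View pics/scene14c.png

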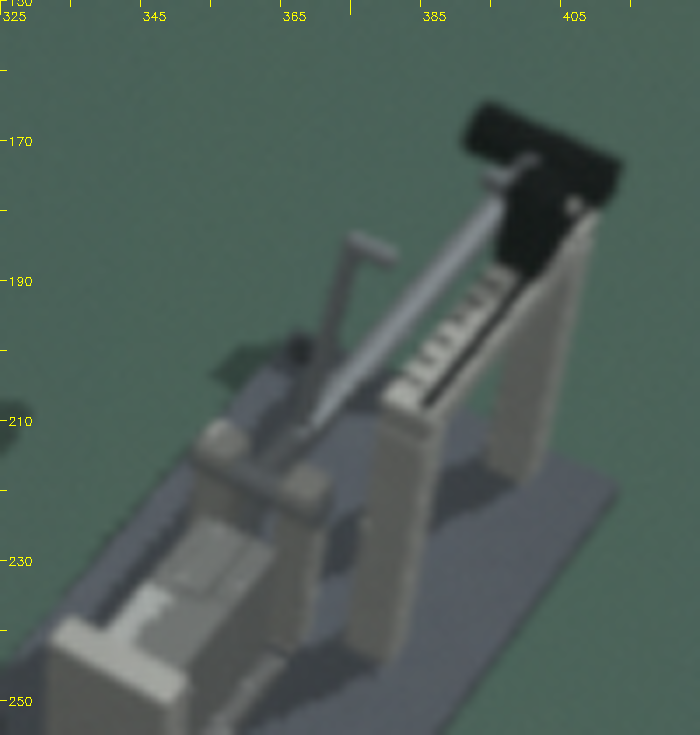

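View pics/top14c.png

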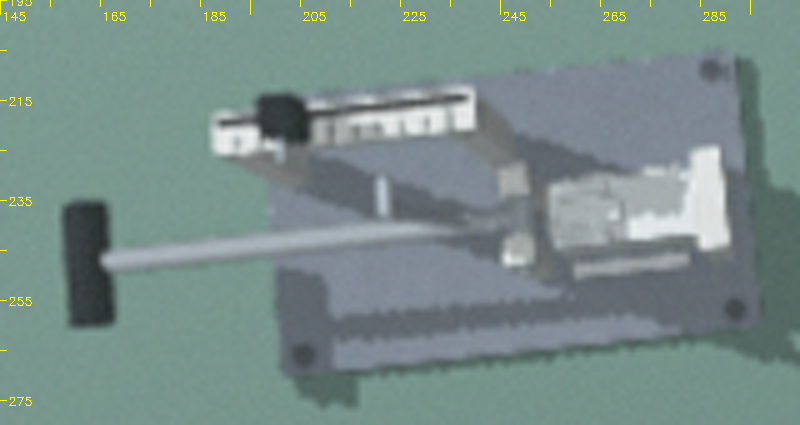

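```bash
cat > tst.py <<'E'
from h import *
OFF={"scene":np.array([.85,-.05]),"top":np.array([-.2,.7])}
ang=.128;c,s=np.cos(ang),np.sin(ang);O=np.array([.5112,.0595,0])
def W(x,y,z): return O+np.array([c*x-s*y,s*x+c*y,z])/1e3
def L(p):
    d=(np.array(p)-O)*1e3;return np.array([c*d[0]+s*d[1],-s*d[0]+c*d[1],d[2]]).round(1)
def tr(us,ut):
    p,e=tri(np.array(us)-OFF["scene"],np.array(ut)-OFF["top"]);return L(p),round(e*1e3,1)
E
python3 - <<'E'
from tst import *
print("bar now",tr((402,170.6),(162.6,247.4)),"bar start",tr((402.1,157.6),(156.6,244.1)))
print("pointer now",tr((381.2,185.8),(220.8,229.6)))
print("marker top centre",tr((402,175.5),(201,216)))
for th in np.arange(.2,.42,.03):
    print(round(th,2),"bar",round(37+175.6*np.cos(.2533-th),1),round(72+175.6*np.sin(.2533-th),1),"ptr",round(37+22*np.cos(th)+72*np.sin(th),1),round(72+72*np.cos(th)-22*np.sin(th),1))
a=cv2.imread("pics/top14.png");crop(a,180,205,60,40,13,"pics/t14d.png")
a=cv2.imread("pics/scene14.png");crop(a,360,160,60,55,13,"pics/s14d.png")
E
```

```text
bar now (array([ -1.5, 209.6,  70.8]), np.float64(0.5)) bar start (array([ -1.8, 205.1, 113.2]), np.float64(6.7))
pointer now (array([ 12.7,  78.7, 138.9]), np.float64(0.6))
marker top centre (array([ 38.9, 109.4, 156.9]), np.float64(0.2))
0.2 bar 212.4 81.4 ptr 72.9 138.2
0.23 bar 212.6 76.1 ptr 74.8 137.1
0.26 bar 212.6 70.8 ptr 76.8 135.9
0.29 bar 212.5 65.6 ptr 78.7 134.7
0.32 bar 212.2 60.3 ptr 80.5 133.4
0.35 bar 211.8 55.0 ptr 82.4 132.1
0.38 bar 211.2 49.8 ptr 84.1 130.7
0.41 bar 210.4 44.6 ptr 85.9 129.3
```

View pics/t14d.png

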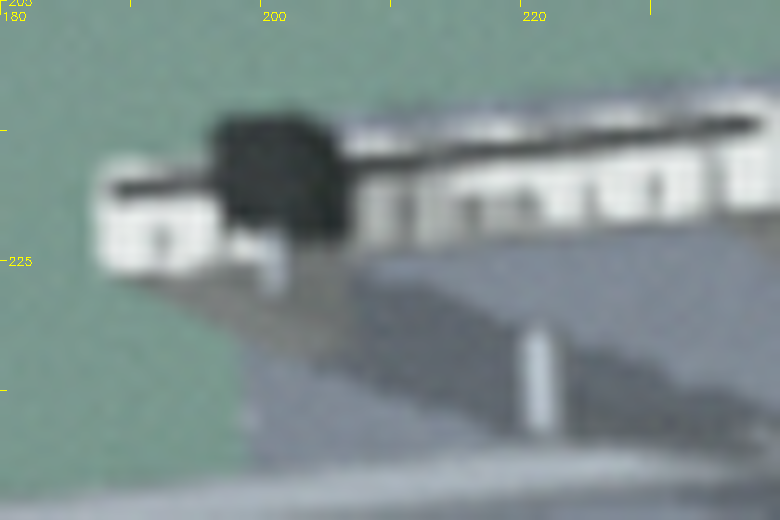

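View pics/s14d.png

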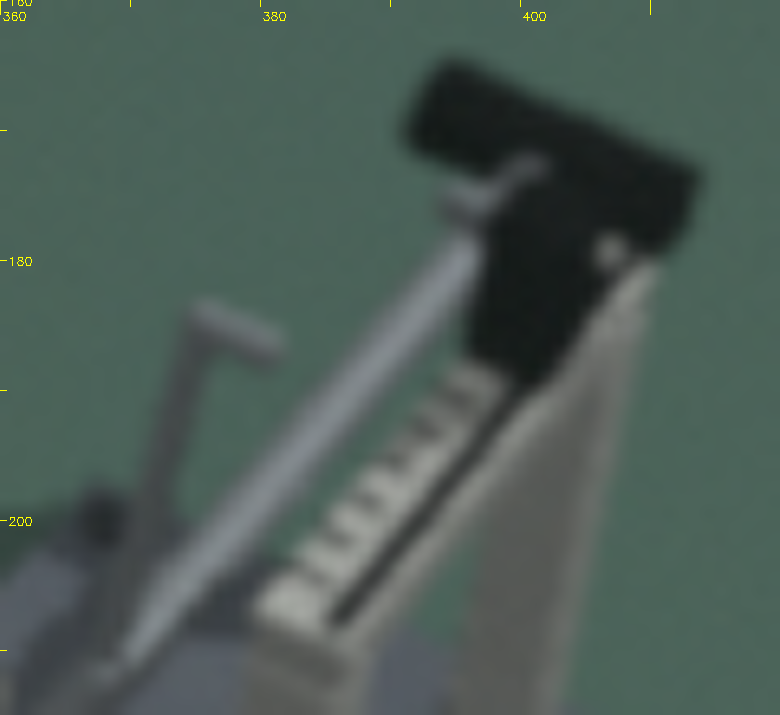

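The cartridge stands against the end post, upright. After lift-off the lever sprang back to about θ 0.285, close to where the resistance began. I'll re-touch the grip gently to find where it sits now, then release slowly.

>>> carry_out(series=[[-0.05,0,0,0,0,0,255],[-0.1,0,0.02,0,0,0,255],[-0.1,0,0.07,0,0,0,255],[-0.1,0,0.105,0,0,0,255],[-0.1,0,0.117,0,0,0,255],[-0.1,0,0.12,0,0,0,255],[-0.1,0,0.12,0,0,0,255]])

```text
clock: 28.6
position: [0.4853, 0.2668, 0.0811]
tool_rot: [3.14, -0.001, 1.7]
force: [0.4, 0.6, 0.2]
grip_width: -0.0001
```

>>> carry_out(series=[[0,0,0.001,0,0,0,255],[0,0,0.0015,0,0,0,255],[0,0,0.0015,0,0,0,255]])

```text
clock: 28.98
position: [0.485, 0.2666, 0.0789]
tool_rot: [3.141, -0.0, 1.7]
force: [-0.1, 0.1, -0.5]
grip_width: 0.0
```

>>> carry_out(series=[[0,0,0.001,0,0,0,255],[0,0,0.0015,0,0,0,255],[0,0,0.0015,0,0,0,255]])

```text
clock: 29.35
position: [0.4848, 0.2666, 0.0771]
tool_rot: [3.142, -0.0, 1.7]
force: [-0.3, -0.4, -0.1]
grip_width: -0.0001
```

>>> carry_out(series=[[0,0,0.001,0,0,0,255],[0,0,0.0015,0,0,0,255],[0,0,0.0015,0,0,0,255]])

```text
clock: 29.72
position: [0.4848, 0.2666, 0.0756]
tool_rot: [3.142, -0.0, 1.7]
force: [-0.7, 0.6, 0.4]
grip_width: -0.0002
```

>>> carry_out(series=[[0,0,0.001,0,0,0,255],[0,0,0.0015,0,0,0,255],[0,0,0.0015,0,0,0,255]])

```text
clock: 30.1
position: [0.4848, 0.2666, 0.0742]
tool_rot: [3.141, -0.0, 1.7]
force: [-1.0, 0.0, -0.2]
grip_width: -0.0001
```

>>> carry_out(series=[[0,0,0.001,0,0,0,255],[0,0,0.002,0,0,0,255],[0,0,0.002,0,0,0,255]])

```text
clock: 30.48
position: [0.4849, 0.2667, 0.0722]
tool_rot: [3.141, -0.0, 1.7]
force: [-0.6, 0.4, 2.5]
grip_width: 0.0002
```

>>> carry_out(series=[[0,0,0.001,0,0,0,255],[0,0,0.002,0,0,0,255],[0,0,0.002,0,0,0,255]])

```text
clock: 30.85
position: [0.4849, 0.2667, 0.0702]
tool_rot: [3.141, -0.0, 1.7]
force: [-0.5, 0.1, 4.5]
grip_width: -0.0002
```

The grip is met at 0.073, several mm past the onset, and it resists at once, so the lever was left bearing. One more firm press, then a slow release.

>>> carry_out(series=[[0,0,0.001,0,0,0,255],[0,0,0.002,0,0,0,255],[0,0,0.003,0,0,0,255],[0,0,0.004,0,0,0,255],[0,0,0.004,0,0,0,255],[0,0,0.004,0,0,0,255]])

```text
clock: 31.6
position: [0.485, 0.2668, 0.0663]
tool_rot: [3.141, -0.0, 1.7]
force: [-0.9, -0.1, 7.2]
grip_width: -0.0
```

>>> carry_out(series=[[0,0,-0.001,0,0,0,255],[0,0,-0.002,0,0,0,255],[0,0,-0.003,0,0,0,255],[0,0,-0.004,0,0,0,255],[0,0,-0.005,0,0,0,255],[0,0,-0.006,0,0,0,255],[0,0,-0.007,0,0,0,255],[0,0,-0.008,0,0,0,255],[0,0,-0.02,0,0,0,255],[0,0,-0.06,0,0,0,255]])

```text
clock: 32.85
position: [0.484, 0.2661, 0.1261]
tool_rot: [-3.139, 0.001, 1.7]
force: [0.4, -0.0, 0.3]
grip_width: 0.0002
```

```bash
python3 go.py
```

```text
32.85 [0.484  0.2661 0.1261] [-3.1389e+00  8.0000e-04  1.7001e+00] F [ 0.4 -0.   0.3] w 0.0002 q [-0.23  0.59 -0.52  1.86  0.4   0.79 -0.84]
```

```bash
python3 - <<'E'
from tst import *
from go import tgt
for y,z in((150,.17),(150,.129)): 
    w=W(42,y,0);print(w[:2].round(4),tgt(w[0],w[1],z,.128+np.pi/2))
E
```

```text
[0.5337 0.2136] ([-0.0585, 0.0424, -0.044], [-0.0027, 0.0008, 0.0013])
[0.5337 0.2136] ([-0.0585, 0.0425, -0.003], [-0.0027, 0.0008, 0.0013])
```

>>> carry_out(series=[[0,0,-0.03,0,0,0,255],[-0.02,0.015,-0.044,-0.001,0,0,255],[-0.0585,0.0425,-0.044,-0.0027,0,0.001,255],[-0.0585,0.0425,-0.03,-0.0027,0,0.001,255],[-0.0585,0.0425,-0.01,-0.0027,0,0.001,255],[-0.0585,0.0425,-0.003,-0.0027,0,0.001,255],[-0.0585,0.0425,-0.003,-0.0027,0,0.001,255]])

```text
clock: 33.72
position: [0.5342, 0.2144, 0.1293]
tool_rot: [3.139, -0.0, 1.699]
force: [0.0, 0.1, 0.3]
grip_width: -0.0001
```

```bash
python3 - <<'E'
from tst import *
from go import tgt
from workcell import telemetry
o=telemetry.observe();print(o["position"],L(o["position"]),o["force"].round(1))
w=W(42,109,0);print(w[:2].round(4),tgt(w[0],w[1],.129,.128+np.pi/2))
p,d=imaging.grab_frame("scene"); cv2.imwrite("pics/scene15.png",p);crop(p,360,130,80,70,8,"pics/s15c.png")
E
```

```text
[0.53417776 0.21444665 0.12927098] [ 42.6 150.7 129.3] [0.  0.1 0.3]
[0.5389 0.173 ] ([-0.0417, -0.0006, 0.0003], [0.0024, -0.0003, 0.0006])
```

View pics/s15c.png

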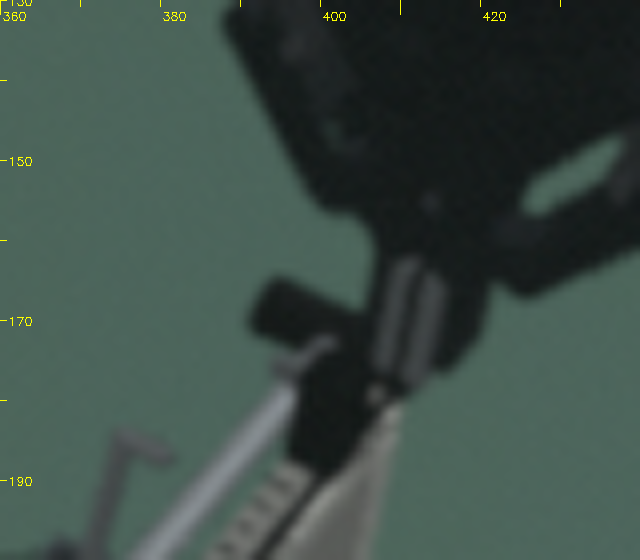

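Fingertips are behind the marker (+y side), clear of the rail. Pushing it towards the pointer.

>>> carry_out(series=[[-0.008,0,0,0.002,0,0,255],[-0.016,0,0,0.002,0,0,255],[-0.022,0,0,0.002,0,0,255],[-0.027,0,0,0.002,0,0,255],[-0.032,0,0,0.002,0,0,255],[-0.037,0,0,0.002,0,0,255],[-0.0417,-0.0005,0,0.002,0,0,255],[-0.0417,-0.0005,0,0.002,0,0,255]])

```text
clock: 34.78
position: [0.5393, 0.172, 0.1291]
tool_rot: [3.141, 0.0, 1.698]
force: [-0.1, -0.4, 0.9]
grip_width: 0.0001
```

```bash
python3 - <<'E'
from tst import *
from workcell import telemetry
o=telemetry.observe();print(L(o["position"]),o["force"].round(1))
for n in C:
  p,d=imaging.grab_frame(n); cv2.imwrite(f"pics/{n}16.png",p)
  if n=="scene":crop(p,360,140,70,70,9,"pics/s16c.png")
E
```

```text
[ 42.3 108.  129.1] [-0.1 -0.4  0.9]
```

View pics/s16c.png

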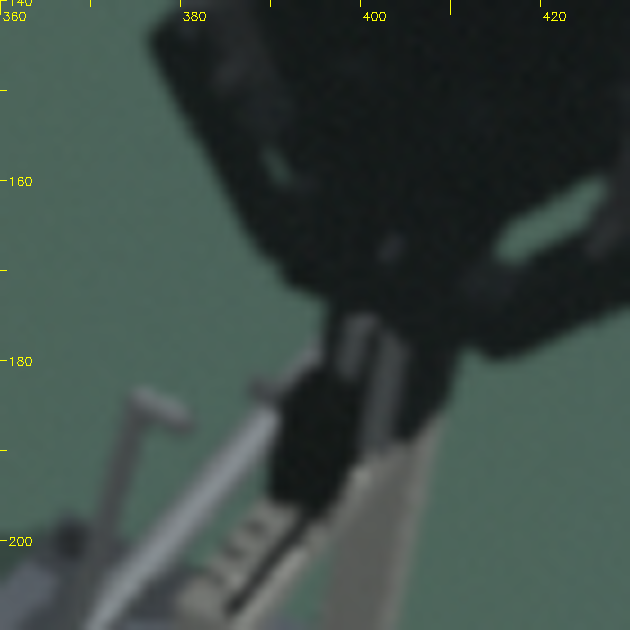

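```bash
python3 - <<'E'
from tst import *
for y in(79,85,88,90,92,94,96,108,110,112,114): print(y,"idx",(proj("scene",W(21,y,144))[0]+OFF["scene"]).round(1),"front-bottom",(proj("scene",W(46,y-7,120))[0]+OFF["scene"]).round(1), "top idx",(proj("top",W(21,y,144))[0]+OFF["top"]).round(1))
for t in (.25,.28,.3,.32):
  y=37+22*np.cos(t)+72*np.sin(t);z=72+72*np.cos(t)-22*np.sin(t);print(t,round(y,1),"ptr top px",(proj("top",W(14,y,z))[0]+OFF["top"]).round(1),(proj("scene",W(14,y,z))[0]+OFF["scene"]).round(1))
E
```

```text
79 idx [385.5 185.6] front-bottom [393.4 201.6] top idx [219.8 225. ]
85 idx [387.  183.8] front-bottom [394.9 199.8] top idx [216.6 225.3]
88 idx [387.7 182.9] front-bottom [395.6 198.9] top idx [215.  225.5]
90 idx [388.3 182.3] front-bottom [396.1 198.3] top idx [213.9 225.6]
92 idx [388.8 181.7] front-bottom [396.6 197.7] top idx [212.8 225.7]
94 idx [389.3 181.1] front-bottom [397.1 197. ] top idx [211.7 225.8]
96 idx [389.8 180.5] front-bottom [397.6 196.4] top idx [210.7 225.9]
108 idx [392.8 177. ] front-bottom [400.5 192.9] top idx [204.2 226.5]
110 idx [393.3 176.4] front-bottom [401.  192.3] top idx [203.1 226.6]
112 idx [393.7 175.9] front-bottom [401.4 191.7] top idx [202.  226.7]
114 idx [394.2 175.3] front-bottom [401.9 191.1] top idx [200.9 226.8]
0.25 76.1 ptr top px [222.5 229.1] [381.2 187.7]
0.28 78.0 ptr top px [221.6 229.2] [381.6 187.6]
0.3 79.3 ptr top px [221.  229.4] [381.8 187.5]
0.32 80.5 ptr top px [220.4 229.5] [382.1 187.5]
```

>>> carry_out(series=[[-0.003,0,0,0,0,0,255],[-0.006,0,0,0,0,0,255],[-0.0085,0,0,0,0,0,255],[-0.0085,0,0,0,0,0,255]])

```text
clock: 35.38
position: [0.5405, 0.1638, 0.1292]
tool_rot: [3.141, 0.0, 1.698]
force: [0.3, -0.0, 0.6]
grip_width: -0.0001
```

>>> carry_out(series=[[0.01,0,0,0,0,0,255],[0.03,0,-0.03,0,0,0,255],[0.07,0,-0.08,0,0,0,255],[0.12,0,-0.11,0,0,0,255],[0.17,0,-0.11,0,0,0,255],[0.2,0,-0.11,0,0,0,255],[0.2,0,-0.11,0,0,0,255]])

```text
clock: 36.25
position: [0.5132, 0.3657, 0.2391]
tool_rot: [3.141, -0.001, 1.703]
force: [-0.8, -0.5, 0.8]
grip_width: -0.0001
```

```bash
python3 - <<'E'
from tst import *
for n in C:
  p,d=imaging.grab_frame(n); cv2.imwrite(f"pics/{n}17.png",p)
  if n=="scene":crop(p,365,165,50,50,14,"pics/s17c.png")
  else: crop(p,195,205,50,40,15,"pics/t17c.png")
E
```

```text
(no output)
```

View pics/s17c.png

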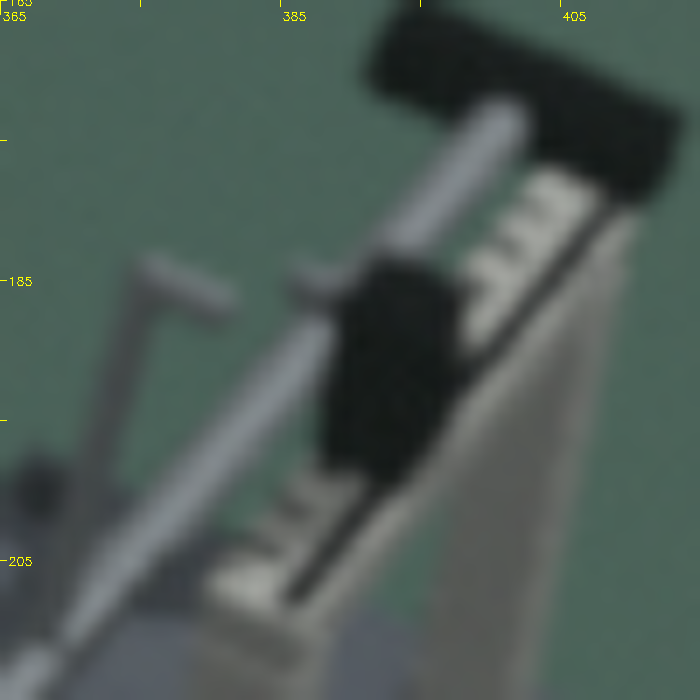

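View pics/t17c.png

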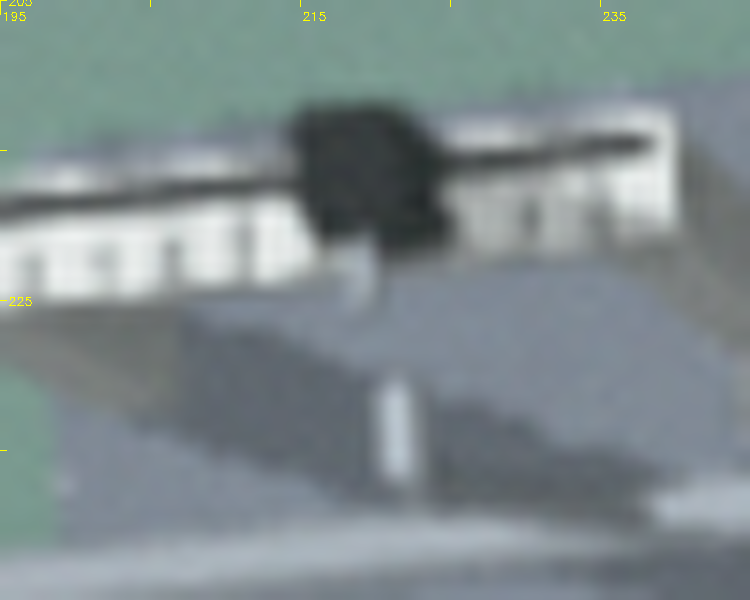

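Top view: index tip at (218.5,225), pointer tip at (220.7,230), so about 1.5–2 mm short. The kinematic estimate agrees, so one more small push.

```bash
python3 - <<'E'
from tst import *
from go import tgt
from workcell import telemetry
print(L([.5405,.1638,.129]),L(telemetry.observe()["position"]))
for y,z in((125,.2),(125,.129),(98,.129)):
  w=W(42,y,0);print(tgt(w[0],w[1],z,1.698))
E
```

```text
[ 42.4  99.7 129. ] [ 42.1 300.2 239. ]
([-0.1752, -0.0002, 0.0391], [0.0007, 0.0002, 0.0013])
([-0.1752, -0.0002, 0.1101], [0.0007, 0.0002, 0.0013])
([-0.2022, -0.0002, 0.1101], [0.0007, 0.0002, 0.0013])
```

>>> carry_out(series=[[-0.05,0,0.0,0,0,0,255],[-0.1,0,0.01,0,0,0,255],[-0.15,0,0.039,0,0,0,255],[-0.175,0,0.08,0,0,0,255],[-0.175,0,0.11,0,0,0,255],[-0.19,0,0.11,0,0,0,255],[-0.199,0,0.11,0,0,0.001,255],[-0.2022,0,0.11,0,0,0.001,255],[-0.2022,0,0.11,0,0,0.001,255]])

```text
clock: 37.48
position: [0.5412, 0.1619, 0.1301]
tool_rot: [3.139, -0.0, 1.697]
force: [0.1, 0.3, -0.6]
grip_width: 0.0
```

>>> carry_out(series=[[0.01,0,0,0,0,0,255],[0.03,0,-0.03,0,0,0,255],[0.07,0,-0.08,0,0,0,255],[0.12,0,-0.11,0,0,0,255],[0.17,0,-0.11,0,0,0,255],[0.2,0,-0.11,0,0,0,255],[0.2,0,-0.11,0,0,0,255]])

```text
clock: 38.35
position: [0.5134, 0.3639, 0.2392]
tool_rot: [3.141, -0.002, 1.702]
force: [-0.9, -0.4, -0.1]
grip_width: 0.0001
```

```bash
python3 - <<'E'
from tst import *
print(L([.5405,.1638,.129]))
for n in C:
  p,d=imaging.grab_frame(n); cv2.imwrite(f"pics/{n}18.png",p)
  if n=="scene":crop(p,325,165,90,90,7,"pics/s18c.png")
  else: crop(p,195,205,50,40,15,"pics/t18c.png")
E
```

```text
[ 42.4  99.7 129. ]
```

View pics/s18c.png

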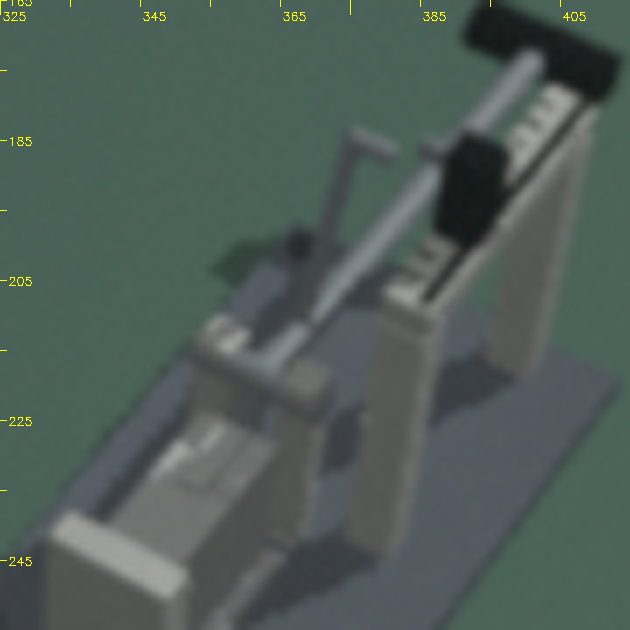

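View pics/t18c.png

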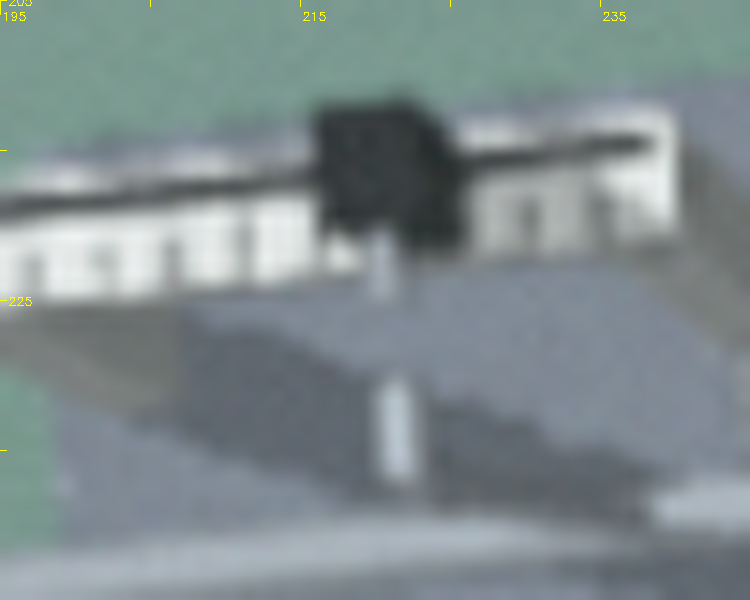

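View pics/top18.png

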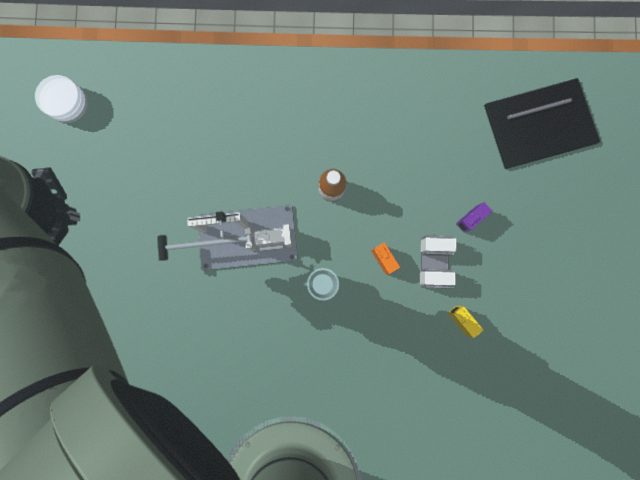

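Index at (219.9,224.5) and pointer at (220.7,229.7) both map to y ≈ 79–80 mm, about 1 mm apart. Cartridge home, bystanders unmoved, arm clear. Handing in.

```bash
python3 -c "
from workcell import ticket
print(ticket.job_done())"
```

```text
the job is handed in; nothing more can be done
None
```

I carried out the whole job and handed it in at about 38 s of the 64 s allowed; no verdict was reported.

- **Cartridge:** I took the ribbed cartridge from the middle lane by its ends and set it down on the bench. I re-gripped it by its broad faces and lowered it into the bay, mouth to the lever. It was released only once it was firm on the floor, at the predicted height. The last pictures show it upright and resting against the end post.
- **Lever:** I pressed to about 12 N on the grip. Feeling for it again, I met the grip past the point where resistance began, and it resisted at once. I then pressed to about 7 N and released slowly. The lever stands at about 0.30 rad.
- **Marker:** it took three pushes. By my image measurements the index and pointer tips are about 1 mm apart along the scale (tester y about 79 and 80 mm).
- **Bystanders:** the bottle, beaker, both blanks and the coloured look-alikes show no movement in the last pictures.

**Checks that disagreed:**
- **Resistance:** it rose gradually from about 0.27 rad instead of firming up at once, and the lever sprang back somewhat on release. I could not measure the force at the piston directly; I inferred it from the grip force.
- **Lever angle:** raw triangulation gave 0.26 rad for the grip and 0.29 rad for the pointer. I put the difference down to a height error of about 4 mm in the camera measurements, and feeling for the grip gave 0.30 rad.
- **Marker's starting position:** the two cameras differed by about 3 mm, so for the final reading I compared the two tips in the same picture.

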